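# Roll-test copper tube offcuts and bin the untrue

### The arm

A 7-joint arm with a two-finger parallel gripper is mounted at the origin on the work surface. World frame = base frame: x ahead of the robot, y to its left, z up, the work surface at z = 0. Lengths are in m, angles in rad, forces in N, time in s.
With the tool pointing down it reaches from about 0.425 to 0.875 m from the base axis. Payload 8.4 kg.
Tool frame: the origin (TCP) lies at the very end of the fingers, on their centre line; the grasp point (between the pads) lies 19 mm behind it; x points along the fingers, y is the direction in which the jaws open and shut, and the axes are right-handed (so a half turn about x gives the same grasp; the last joint's range is limited). The gripper opens to 87 mm and grips with 3 to 60 N. Pads are 19 mm wide; open, the fingers measure 117 mm over their backs; the gripper's body (75 mm by 190 mm) begins 51 mm behind the grasp point.
Start: joints at [1.085, 0.333, 0.04, 1.465, -0.013, 1.343, -0.059], TCP at [0.245, -0.602, 0.223] pointing down, gripper open.
Joint ranges: [-2.58, 2.58], [-0.38, 2.09], [-1.3, 1.39], [0.25, 2.4], [-1.5, 4.64], [0.08, 2.09], [-2.65, 2.65]. Speed limits (rad/s): [2.22, 2.22, 2.79, 2.79, 3.14, 3.14, 3.14].

### API

Orientations are given as a unit quaternion [x, y, z, w].
In Python, from rig import ctrl, camera, camera_model gives the robot as it stands. The module is installed in compiled form; this text tells all that it offers.
- The arm moves only by the tool servo_tool, never from a script. Its argument "rows" is a list of rows, each an object of numbers: "x", "y", "z": the shift along the tool's x, y, z in m; "ax", "ay", "az": the turn, a rotation vector about the tool's x, y, z in rad; "gripper": the opening, from 0 (shut) to 1 (fully open). In form: [{"x": .., "y": .., "z": .., "ax": .., "ay": .., "az": .., "gripper": ..}, ...]. A call has exactly 5 rows; each row shifts and turns the commanded pose from where the row before left it, along the tool's axes as they then stand; what a row does not reach is not made up. A row lasts 1/10 s, in which the tool goes at most 50 mm and 8.59 degrees, less where a joint would pass 70% of its speed; a pose out of reach is approached as far as the arm can. A call is refused whole if a number of a shift passes 0.05 or a number of a turn 0.15, either way. A call with a gripper value outside its range is refused whole. The fingers move at their own pace and stop on an object; the grip force is fixed at half the most. Time passes only in rows, so rows that do not move let the fingers close, or fill a call up. It gives the time, the measured TCP pose, the force and the opening at its end, in the units of the state.
- ctrl.observe(): the state, without advancing time (a new reading comes with each control period).
- camera(name): name is "scene" or "top"; returns (picture, depth): 400x640x3 uint8, red, green, blue; 400x640 float32, m along the optical axis (not along the pixel's ray), 0 where there is no reading.
- camera_model(name): a dict with "vfov" (degrees; the focal length in pixels is half the picture's height over the tangent of half this angle, whatever the lens; pixels are square), "cx", "cy" (the principal point, pixels), "R" (3x3) and "t" (3): a world point X has camera coordinates R X + t. Camera axes: x right, y down, z forward; pixel columns grow to the right and rows downward; lengths in m; the calibration is good to about 2 mm. A picture is of the moment at which its call begins. camera_model takes no time and is no camera call.
- ctrl.close_job(): hands the job in, once; it reports no verdict.
The state is a dict: "time": time; "joint_positions": joint angles; "qvel": joint speeds; "joint_torque": joint torques, N m; "tool_pos": TCP position; "orientation": TCP orientation; "ft_force": force on the tool from outside, world axes, zero at the start; "torque": the same for the moment, N m; "opening": opening from 0.0 (shut) to 1.0 (fully open).
Only numpy, scipy, OpenCV 4.12 (cv2) and the standard library are available. Lean on these libraries where they do the work, as an engineer would, in place of code of your own. Each camera call takes 0.05 s, during which the arm holds its last target.

### The job

Roll-test the three copper tube offcuts one at a time: lay each across the upper half of the sloping board, square to the slope, and let it go there without dropping it. Leave those that roll down in the felt pocket at the foot; take any that stays on the board off again before handling another tube, and lay it down in the grey metal truing box. Nothing else on the bench may be disturbed.

Things in the scene. Friction and masses are not known exactly. Their poses are not given: they have to be found in the camera images.
- tube_a: one of three copper tube offcuts, 90 mm long, 28 mm across, about 100 g, lying on its side. Each is either round, and rolls down the board in under 1 s, or hammered flat along one side (a 20 mm wide flat, now underneath: 24 mm high) and stays where let go on its flat; which is not told: the roll shows it. Origin on its axis at mid-length, 10 (flat) or 14 mm above what it lies on; own x along the tube
- tube_b: one of three copper tube offcuts, 90 mm long, 28 mm across, about 100 g, lying on its side. Each is either round, and rolls down the board in under 1 s, or hammered flat along one side (a 20 mm wide flat, now underneath: 24 mm high) and stays where let go on its flat; which is not told: the roll shows it. Origin on its axis at mid-length, 10 (flat) or 14 mm above what it lies on; own x along the tube
- tube_c: one of three copper tube offcuts, 90 mm long, 28 mm across, about 100 g, lying on its side. Each is either round, and rolls down the board in under 1 s, or hammered flat along one side (a 20 mm wide flat, now underneath: 24 mm high) and stays where let go on its flat; which is not told: the roll shows it. Origin on its axis at mid-length, 10 (flat) or 14 mm above what it lies on; own x along the tube
- roll_board: fixed roll board: deck 160 mm wide, 180 long, sloping 15 degrees between fences 10 mm high, then a 12 mm step down into a felt pocket with a stop rail; 184 wide in all. Origin on the bench below the middle of the deck's upper edge; x level, downhill; y across; z up. Deck 98 mm high at x = 0, 51 at its foot, x = 174 mm; upper half: x 0 to 87 mm; pocket x 174 to 261 mm
- board_head (a point): point on the deck's surface, on its centreline, 45 mm down the slope from the upper edge (86 mm above the bench): a good place to let a tube go
- pocket (a point): centre of the felt pocket's floor at the foot of the board
- truing_box: the truing box, fixed: a grey metal open tray, 180 mm along its own x, 150 mm along its y, 45 mm high, walls and floor 6 mm thick. Origin at the centre of its underside, on the bench
- stake: a fixed upright iron stake with a mushroom head 52 mm across, 183 mm tall, on a wooden block 75 mm square and 50 mm high. Origin at the centre of its foot
- pitch_bowl: a heavy fixed iron bowl of pitch, 140 mm across, 75 mm high. Origin at the centre of its foot
- punch_can: bystander: an upright steel can of punches, 38 mm across, 85 mm tall over the punches. Origin at the centre of its foot
- bench_block: bystander: a steel block 50 x 50 x 22 mm. Origin at the centre of its underside
- wax_tin: bystander: a round flat tin, 49 mm across, 26 mm high. Origin at the centre of its underside
- chasing_punch: bystander: a loose chasing punch, 117 mm long, 9 mm thick, lying flat along its own x (from -45 to +72 mm). Origin on its underside
- hammer: bystander: a hammer lying along its own x, 260 mm long, head at the +x end, 88 mm across, 26 mm high. Origin mid-length on its underside
- mallet: bystander: a wooden mallet lying along its own x (from -115 to +117 mm), barrel head 64 mm thick and 95 mm wide at the +x end. Origin on the bench under the handle's middle
Mind the look-alikes: they are no part of the job. Leave any pink look-alike of the tube_b alone. What is shaped like the tube_c but pink is not meant.

How it is judged:
On the way:
1. the tube that does not roll has been let go on the deck of the board and stays there (x of tube_b in the frame of roll_board between 0 and 0.12 m and y of tube_b in the frame of roll_board between -0.08 and 0.08 m and contact force between tube_b and roll_board above 0.2 N and contact force between the fingers and tube_b below 0.05 N and linear speed of tube_b below 0.03 m/s), for 0.2 s.
At the end, for the whole second after the job is handed in: Both round tubes lie at rest (below 3 cm/s) in the felt pocket at the foot of the board, having rolled there by themselves; the hammered tube that does not roll lies at rest inside the truing box, its middle below the rim (45 mm above the bench) (x of tube_a in the frame of roll_board between 0.176 and 0.266 m and y of tube_a in the frame of roll_board between -0.08 and 0.08 m and z of each of tube_a, tube_c in the frame of roll_board below 0.075 m and linear speed of each of tube_a, tube_c, tube_b below 0.03 m/s and x of tube_c in the frame of roll_board between 0.176 and 0.266 m and y of tube_c in the frame of roll_board between -0.08 and 0.08 m and x of tube_b in the frame of truing_box between -0.084 and 0.084 m and y of tube_b in the frame of truing_box between -0.069 and 0.069 m and z of tube_b in the frame of truing_box below 0.045 m); the robot touches nothing.
It fails at once if a round tube is handled on the lower half of the board or in the pocket instead of rolling there by itself ((x of tube_a in the frame of roll_board between 0.13 and 0.28 m and y of tube_a in the frame of roll_board between -0.09 and 0.09 m and z of tube_a in the frame of roll_board below 0.13 m and contact force between the fingers and tube_a above 0.3 N) or (x of tube_c in the frame of roll_board between 0.13 and 0.28 m and y of tube_c in the frame of roll_board between -0.09 and 0.09 m and z of tube_c in the frame of roll_board below 0.13 m and contact force between the fingers and tube_c above 0.3 N)).
It fails at once if another tube is handled while one that did not roll still lies on the board (((x of tube_b in the frame of roll_board between 0 and 0.12 m and y of tube_b in the frame of roll_board between -0.08 and 0.08 m and contact force between tube_b and roll_board above 0.2 N and contact force between the fingers and tube_b below 0.05 N) and contact force between the fingers and tube_a above 0.3 N) or ((x of tube_b in the frame of roll_board between 0 and 0.12 m and y of tube_b in the frame of roll_board between -0.08 and 0.08 m and contact force between tube_b and roll_board above 0.2 N and contact force between the fingers and tube_b below 0.05 N) and contact force between the fingers and tube_c above 0.3 N)).
It fails at once if a tube is dropped onto the board or into the box from more than about 5 cm ((x of tube_a in the frame of roll_board between -0.02 and 0.28 m and y of tube_a in the frame of roll_board between -0.1 and 0.1 m and z of tube_a in the frame of roll_board above 0.165 m and contact force between the fingers and tube_a below 0.05 N) or (x of tube_b in the frame of roll_board between -0.02 and 0.28 m and y of tube_b in the frame of roll_board between -0.1 and 0.1 m and z of tube_b in the frame of roll_board above 0.165 m and contact force between the fingers and tube_b below 0.05 N) or (x of tube_c in the frame of roll_board between -0.02 and 0.28 m and y of tube_c in the frame of roll_board between -0.1 and 0.1 m and z of tube_c in the frame of roll_board above 0.165 m and contact force between the fingers and tube_c below 0.05 N) or (x of tube_a in the frame of truing_box between -0.09 and 0.09 m and y of tube_a in the frame of truing_box between -0.075 and 0.075 m and z of tube_a in the frame of truing_box above 0.085 m and contact force between the fingers and tube_a below 0.05 N) or (x of tube_b in the frame of truing_box between -0.09 and 0.09 m and y of tube_b in the frame of truing_box between -0.075 and 0.075 m and z of tube_b in the frame of truing_box above 0.085 m and contact force between the fingers and tube_b below 0.05 N) or (x of tube_c in the frame of truing_box between -0.09 and 0.09 m and y of tube_c in the frame of truing_box between -0.075 and 0.075 m and z of tube_c in the frame of truing_box above 0.085 m and contact force between the fingers and tube_c below 0.05 N)).
It fails at once if a bystander is shifted more than 3 cm (distance of any of punch_can, bench_block, wax_tin, chasing_punch, hammer, mallet from where it was at the start of the episode above 0.03 m).
It fails at once if the can of punches is knocked over (angle between punch_can's own z axis and vertical above 0.5 rad).
It also fails if it takes over 72 s, if anything falls off the work surface, if the arm or the gripper's body presses on something with over 40 N, if the wrist force passes 120 N, or if a joint passes its speed limit or range.

## Working session

There is one attempt and no reset: what is moved stays moved. The work goes in short steps, Python scripts to look and compute and a tool call to move; the robot and the scene stay as the last step left them, time stands still between calls to the robot, and variables do not carry over. Pictures are saved under pics/ and viewed, and the job is handed in when it is done.

Besides the shell and the picture viewer there is one more tool, called after "Request:" as name(argument=value, ...), one argument or row to a line, values as JSON. servo_tool: Moves the arm, as the interface text tells. Its arguments: {"type":"object","properties":{"rows":{"type":"array","items":{"type":"object","properties":{"x":{"type":"number"},"y":{"type":"number"},"z":{"type":"number"},"ax":{"type":"number"},"ay":{"type":"number"},"az":{"type":"number"},"gripper":{"type":"number"}}}}},"required":["rows"]}

```bash
mkdir -p pics; ls
python3 - <<'E'
from rig import ctrl,camera,camera_model
import cv2,numpy as np
for n in("scene","top"):
    p,d=camera(n); m=camera_model(n); print(n,m)
    cv2.imwrite(f"pics/{n}0.png",p[:,:,::-1]); np.save(f"pics/{n}0_d.npy",d); np.save(f"pics/{n}0_p.npy",p)
print(ctrl.observe())
E
```

```text
pics
scene {'vfov': 49.03285317995448, 'cx': 324.4554536765851, 'cy': 198.29891527549862, 'R': array([[ 0.88716141,  0.46134931,  0.01007172],
       [ 0.31129611, -0.58221665, -0.75107823],
       [-0.3406455 ,  0.66946291, -0.66013639]]), 't': array([-0.42588539, -0.09209201,  1.53918139])}
top {'vfov': 46.491937966904466, 'cx': 317.2792097276996, 'cy': 196.04230018358666, 'R': array([[-0.02483413, -0.9996449 ,  0.00966104],
       [-0.98781396,  0.02305263, -0.15392254],
       [ 0.15364517, -0.01336585, -0.98803569]]), 't': array([-0.01283238,  0.50431314,  1.49788788])}
{'time': 0.1, 'joint_positions': array([ 1.08481878,  0.33384024,  0.03989515,  1.46622648, -0.01340039,
        1.3433047 , -0.05849225]), 'qvel': array([-0.00132163, -0.00185097,  0.00110127, -0.00335113, -0.0020983 ,
       -0.00052344, -0.00044596]), 'joint_torque': array([ 7.23399324e-03, -6.57800245e+01,  1.34199880e+00, -4.04703999e+01,
       -5.97052602e-02,  4.09472035e-02,  5.82071991e-08]), 'tool_pos': array([ 0.24497673, -0.60158452,  0.22172716]), 'orientation': array([-0.69378734, -0.13640179,  0.69406686, -0.13536938]), 'ft_force': array([-0.44765248,  0.09018207,  0.007901  ]), 'torque': array([-0.0157651 , -0.02425045,  0.03684288]), 'opening': 1.001559137221764}
```

View pics/scene0.png

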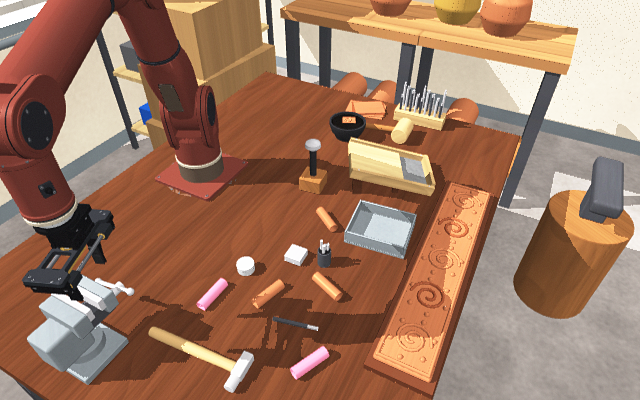

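View pics/top0.png

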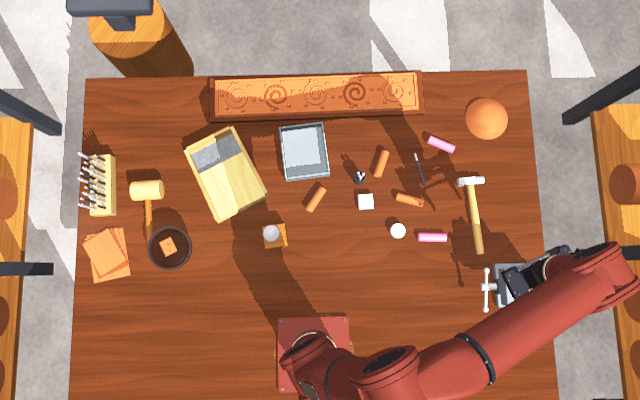

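Candidates (top picture): copper tubes at (316,199), (380,163) and (409,200); pink look-alikes at (441,143) and (432,237), which I exclude. Measuring next.

```bash
cat > h.py <<'E'
import numpy as np,cv2
from rig import ctrl,camera,camera_model
def world(n,d):
    m=camera_model(n); f=200/np.tan(np.radians(m["vfov"]/2))
    v,u=np.mgrid[0:400,0:640].astype(float)
    c=np.stack([(u-m["cx"])/f*d,(v-m["cy"])/f*d,d],-1)
    return (c-m["t"])@m["R"]   # R^T(c-t)
def proj(n,X):
    m=camera_model(n); f=200/np.tan(np.radians(m["vfov"]/2)); c=m["R"]@np.array(X,float)+m["t"]
    return c[:2]/c[2]*f+[m["cx"],m["cy"]]
def grab(n,tag):
    p,d=camera(n); cv2.imwrite(f"pics/{tag}.png",p[:,:,::-1]); return p,d
E
python3 - <<'E'
from h import *
p=np.load("pics/top0_p.npy");d=np.load("pics/top0_d.npy");W=world("top",d)
cv2.imwrite("pics/crop.png",cv2.resize(p[100:260,180:490,::-1],None,fx=2.5,fy=2.5,interpolation=cv2.INTER_NEAREST))
for n,(u,v) in dict(a=(316,199),b=(380,163),c=(409,200)).items():
    w=W[v-25:v+25,u-25:u+25]; hsv=cv2.cvtColor(p,cv2.COLOR_RGB2HSV)[v-25:v+25,u-25:u+25]
    print(n,hsv[25,25],hsv[5,5])
    yy,xx=np.mgrid[-25:25,-25:25]
    M=((w[...,2]>0.008)&(w[...,2]<0.06)).astype(np.uint8)
    k,l,st,ce=cv2.connectedComponentsWithStats(M)
    i=l[25,25]; q=w[l==i]; 
    r=cv2.minAreaRect(q[:,:2].astype(np.float32)*1000); 
    c=q[:,:2].mean(0);ev,V=np.linalg.eigh(np.cov((q[:,:2]-c).T))
    print(len(q),"rect",r,"mean",c,"ang",np.degrees(np.arctan2(V[1,1],V[0,1])),"z",np.percentile(q[:,2],[5,50,95,99]))
print("table z",[W[v,u].round(4) for u,v in((350,260),(300,150),(300,215),(450,200))])
E
```

```text
a [ 18 137 254] [106  30 178]
223 rect ((494.79541015625, -20.244800567626953), (28.54080581665039, 88.91864013671875), 55.580020904541016) mean [ 0.49485907 -0.02039212] ang 145.28405591474524 z [0.01599514 0.02515355 0.03180551 0.03369144]
b [ 13 154 250] [ 10 176 159]
220 rect ((612.0587768554688, -246.22926330566406), (32.53295135498047, 90.72566986083984), 70.01812744140625) mean [ 0.61129845 -0.24363453] ang 158.8586946927451 z [0.0151396  0.02511971 0.03146718 0.03435097]
c [ 18 128 255] [  9 172 162]
222 rect ((486.62139892578125, -337.01812744140625), (93.9994125366211, 29.015161514282227), 72.70551300048828) mean [ 0.4859058  -0.33479485] ang 73.54358157845739 z [0.01329113 0.02156262 0.027848   0.03042451]
table z [array([ 0.2928, -0.1291, -0.0051]), array([0.6699, 0.0298, 0.0061]), array([ 0.4474,  0.0343, -0.0052]), array([ 0.4848, -0.4729,  0.0072])]
```

View pics/crop.png

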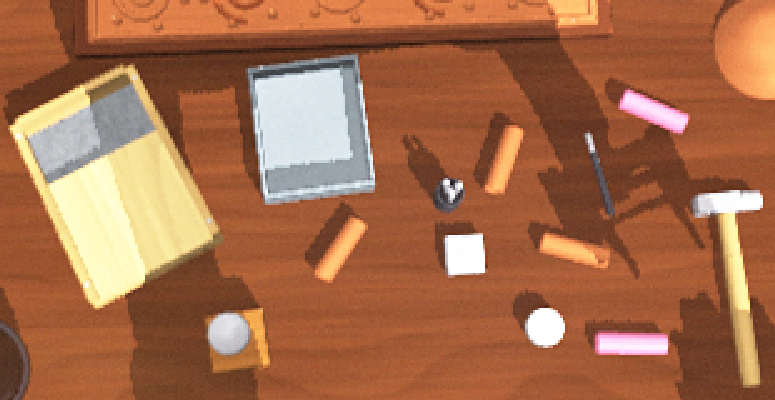

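Run:
```python
from h import *
p=np.load("pics/top0_p.npy");d=np.load("pics/top0_d.npy");W=world("top",d)
hsv=cv2.cvtColor(p,cv2.COLOR_RGB2HSV)
# board: high-rising region
M=((W[...,2]>0.03)&(W[...,2]<0.2)).astype(np.uint8); M[:, :170]=0;M[:,282:]=0;M[:120]=0;M[240:]=0
k,l,st,ce=cv2.connectedComponentsWithStats(M); i=l[190,230]; print(st[i])
q=W[l==i]; r=cv2.minAreaRect(q[:,:2].astype(np.float32)*1000); print("board rect",r, cv2.boxPoints(r).round(0).tolist())
for u,v in((228,205),(240,200),(225,180),(235,180),(212,155),(205,158)):print(u,v,W[v,u].round(3))
# deck plane
dm=np.zeros((400,640),np.uint8); cv2.fillConvexPoly(dm,np.array([[206,172],[238,158],[255,190],[226,206]]),1)
D=W[dm>0]; A=np.c_[D[:,:2],np.ones(len(D))]; co,res,_,_=np.linalg.lstsq(A,D[:,2],rcond=None)
print("plane",co,"slope",np.degrees(np.arctan(np.hypot(*co[:2]))),"downhill dir",np.degrees(np.arctan2(-co[1],-co[0])), "std",np.std(A@co-D[:,2]))
# box
M=((W[...,2]>0.03)&(W[...,2]<0.1)).astype(np.uint8); M[:, :274]=0;M[:,335:]=0;M[:115]=0;M[188:]=0
q=W[M>0]; r=cv2.minAreaRect(q[:,:2].astype(np.float32)*1000);print("box",r)
# stake
for nm,(u,v,R,z0) in dict(stake=(272,233,10,.15),can=(360,177,9,.05),mallet=(147,190,16,.04),bowl=(169,247,24,.05)).items():
    w=W[v-R:v+R,u-R:u+R].reshape(-1,3);w=w[(w[:,2]>z0)&(w[:,2]<.3)];print(nm,w.mean(0).round(3),w.min(0).round(3),w.max(0).round(3))
```

```text
[ 184  127   86   96 3956]
board rect ((586.1287841796875, 274.9757385253906), (285.3993225097656, 184.45004272460938), 26.833454132080078) [[417.0, 293.0], [500.0, 128.0], [755.0, 257.0], [672.0, 422.0]]
228 205 [0.474 0.26  0.089]
240 200 [0.488 0.221 0.097]
225 180 [0.56  0.274 0.066]
235 180 [0.558 0.241 0.068]
212 155 [0.654 0.326 0.027]
205 158 [0.644 0.349 0.026]
plane [-1.07743341 -0.94911501  0.91420697] slope 55.14476644430004 downhill dir 41.376942804245324 std 0.08176384669221952
box ((682.0440063476562, 23.031333923339844), (230.31192016601562, 159.78236389160156), 6.434927463531494)
stake [0.373 0.116 0.177] [0.349 0.093 0.158] [0.4   0.142 0.189]
can [ 0.561 -0.166  0.062] [ 0.545 -0.183  0.051] [ 0.582 -0.15   0.087]
mallet [0.533 0.533 0.058] [0.487 0.487 0.04 ] [0.569 0.582 0.073]
bowl [0.343 0.449 0.067] [0.274 0.379 0.05 ] [0.411 0.521 0.081]
```

Run:
```python
from h import *
p=np.load("pics/top0_p.npy");d=np.load("pics/top0_d.npy");W=world("top",d)
dm=np.zeros((400,640),np.uint8); cv2.fillConvexPoly(dm,np.array([[206,172],[238,158],[255,190],[226,206]]),1)
D=W[(dm>0)&(d>0)];print(len(D),(dm>0).sum())
for _ in range(4):
    A=np.c_[D[:,:2],np.ones(len(D))]; co=np.linalg.lstsq(A,D[:,2],rcond=None)[0]; r=A@co-D[:,2]; s=np.abs(r)<2.5*max(np.median(np.abs(r))*1.5,.003); 
    print(co,np.degrees(np.arctan(np.hypot(*co[:2]))),np.degrees(np.arctan2(-co[1],-co[0])),r[s].std(),s.mean()); D=D[s]
M=((W[...,2]>0.03)&(W[...,2]<0.2)&(d>0)).astype(np.uint8); M[:, :170]=0;M[:,282:]=0;M[:120]=0;M[240:]=0
M=cv2.morphologyEx(M,cv2.MORPH_OPEN,np.ones((3,3)));k,l,st,ce=cv2.connectedComponentsWithStats(M); i=l[190,230]
q=W[l==i]; th=np.radians(26.83); e=np.array([np.cos(th),np.sin(th)]);n=np.array([-e[1],e[0]])
o=np.array([.4585,.2105]); s=(q[:,:2]-o)@e; t=(q[:,:2]-o)@n
print("s",np.percentile(s,[0,.5,2,98,99.5,100]),"t",np.percentile(t,[0,.5,2,98,99.5,100]))
for a in np.arange(-.02,.30,.01):
    k=(abs(s-a)<.005)&(abs(t)<.06); print(round(a,3),k.sum(),np.median(q[k,2]).round(4) if k.any() else '')
# box hue
w=W[110:190,270:336]; g=(d[110:190,270:336]>0)&(w[...,2]>.03)&(w[...,2]<.06)&(cv2.cvtColor(p,cv2.COLOR_RGB2HSV)[110:190,270:336,1]<90)
g=cv2.morphologyEx(g.astype(np.uint8),cv2.MORPH_CLOSE,np.ones((2,2)));k,l,st,ce=cv2.connectedComponentsWithStats(g);print(st)
i=1+np.argmax(st[1:,4]); q=w[l==i];r=cv2.minAreaRect(q[:,:2].astype(np.float32)*1000);print(r)
```

```text
1341 1348
[-0.2421514  -0.11964124  0.2363669 ] 15.114650128673427 26.292879434639 0.0030177427247040315 0.9895600298284862
[-0.24222628 -0.11878633  0.23619346] 15.098074832041467 26.123058972936 0.003004057117459142 0.9984928409947249
[-0.24206821 -0.11904533  0.23618379] 15.09659437054608 26.18723253444086 0.0029907137968405557 0.9984905660377359
[-0.24271996 -0.11881211  0.23649717] 15.122355255499718 26.081878565253977 0.002990618625997914 1.0
s [0.00028887 0.00150663 0.00354104 0.27852297 0.2831495  0.28538583] t [-0.09228975 -0.0915791  -0.08925466  0.08848158  0.09091112  0.09209144]
-0.02 0 
-0.01 0 
0.0 85 0.0815
0.01 133 0.0965
0.02 109 0.0947
0.03 111 0.0918
0.04 106 0.0894
0.05 104 0.0867
0.06 107 0.0838
0.07 115 0.0815
0.08 107 0.0786
0.09 100 0.0757
0.1 111 0.0733
0.11 105 0.0703
0.12 102 0.0683
0.13 101 0.065
0.14 102 0.0619
0.15 102 0.0601
0.16 100 0.0574
0.17 101 0.0552
0.18 66 0.0507
0.19 89 0.0376
0.2 80 0.035
0.21 35 0.0333
0.22 2 0.0304
0.23 0 
0.24 0 
0.25 0 
0.26 0 
0.27 112 0.0416
0.28 87 0.0453
0.29 2 0.0384
[[   0    0   66   80 4846]
 [  10   13   51   59  434]]
((514.0301513671875, -5.247642517089844), (489.43170166015625, 153.2888641357422), 6.364894866943359)
```

```bash
cat >> h.py <<'E'
def ray(n,u,v,z):
    m=camera_model(n); f=200/np.tan(np.radians(m["vfov"]/2)); r=m["R"].T@np.array([(u-m["cx"])/f,(v-m["cy"])/f,1]); c=-m["R"].T@m["t"]
    return c+r*(z-c[2])/r[2]
E
python3 - <<'E'
from h import *
p=np.load("pics/top0_p.npy");d=np.load("pics/top0_d.npy");W=world("top",d)
P=[ray("top",180+a/2.5,100+b/2.5,.045)[:2] for a,b in((248,70),(357,57),(374,187),(267,202))]
P=np.array(P);print(P.round(3),P.mean(0),[np.linalg.norm(P[i]-P[(i+1)%4]).round(3) for i in range(4)])
g=(cv2.cvtColor(p,cv2.COLOR_RGB2HSV)[...,1]<90).astype(np.uint8); g[:110]=0;g[190:]=0;g[:,:274]=0;g[:,336:]=0
k,l,st,ce=cv2.connectedComponentsWithStats(g);i=l[150,300];cs,_=cv2.findContours((l==i).astype(np.uint8),0,2);r=cv2.minAreaRect(cs[0]);print(r)
P=np.array([ray("top",*c,.045)[:2] for c in cv2.boxPoints(r)]);print(P.round(3),P.mean(0),[np.linalg.norm(P[i]-P[(i+1)%4]).round(3) for i in range(4)],[np.degrees(np.arctan2(*(P[(i+1)%4]-P[i])[::-1])).round(1) for i in range(4)])
# tubes: colour masks in both views, rectangles cast to z=.02
hs=cv2.cvtColor(p,cv2.COLOR_RGB2HSV)
for u,v in((316,199),(380,163),(409,200)):
    g=((hs[...,2]>190)&(hs[...,0]<22)).astype(np.uint8)[v-25:v+25,u-25:u+25]
    k,l,st,ce=cv2.connectedComponentsWithStats(g);cs,_=cv2.findContours((l==l[25,25]).astype(np.uint8),0,2);(cx,cy),wh,a=r=cv2.minAreaRect(max(cs,key=len))
    P=np.array([ray("top",c[0]+u-25,c[1]+v-25,.014)[:2] for c in cv2.boxPoints(r)]);print(P.mean(0).round(4),wh,[np.degrees(np.arctan2(*(P[(i+1)%4]-P[i])[::-1])).round(1) for i in range(2)],[np.linalg.norm(P[i]-P[(i+1)%4]).round(3) for i in range(2)])
for n in "scene",:
  for X in((.495,-.0205,.014),(.611,-.245,.014),(.486,-.336,.014),(.504,.233,.086),(.465,.2137,.098)):print(n,proj("scene",X),proj("top",X))
E
```

```text
[[ 0.737  0.097]
 [ 0.752 -0.05 ]
 [ 0.573 -0.067]
 [ 0.556  0.074]] [0.65478159 0.01366471] [np.float64(0.148), np.float64(0.18), np.float64(0.143), np.float64(0.183)]
((303.7881774902344, 151.16159057617188), (55.64091873168945, 45.79472351074219), 82.40535736083984)
[[ 0.742  0.103]
 [ 0.76  -0.05 ]
 [ 0.57  -0.069]
 [ 0.553  0.081]] [0.65643307 0.01633534] [np.float64(0.154), np.float64(0.191), np.float64(0.151), np.float64(0.19)] [np.float64(-83.4), np.float64(-174.2), np.float64(96.4), np.float64(6.6)]
[ 0.4968 -0.0201] (7.765802383422852, 28.567060470581055) [np.float64(-34.7), np.float64(-125.5)] [np.float64(0.097), np.float64(0.026)]
[ 0.6142 -0.2461] (7.589466094970703, 28.7767276763916) [np.float64(-20.5), np.float64(-110.3)] [np.float64(0.101), np.float64(0.026)]
[ 0.4873 -0.335 ] (28.416677474975586, 8.156638145446777) [np.float64(-17.9), np.float64(-106.9)] [np.float64(0.028), np.float64(0.095)]
scene [325.7385144  218.93664897] [315.93726189 199.83714388]
scene [325.698046   285.50450832] [381.18955276 164.52207841]
scene [266.88150688 292.32302119] [409.94426635 200.31195121]
scene [363.20549872 157.80175441] [236.68522478 195.60051024]
scene [350.36822309 154.61169527] [242.17645118 207.07420607]
```

```bash
cat >> h.py <<'E'
from scipy.spatial.transform import Rotation as Ro
def Rtool(jaw,down=(0,0,-1)):
    x=np.array(down,float);x/=np.linalg.norm(x); a=np.radians(jaw); y=np.array([np.cos(a),np.sin(a),0]); y-=x*(x@y); y/=np.linalg.norm(y)
    return np.c_[x,y,np.cross(x,y)]
def plan(pos,jaw=None,down=(0,0,-1)):
    s=ctrl.observe(); R=Ro.from_quat(s["orientation"]).as_matrix(); p=s["tool_pos"]
    T=R if jaw is None else Rtool(jaw,down)
    rv=Ro.from_matrix(R.T@T).as_rotvec(); sh=T.T@(np.array(pos)-p); 
    print("t",s["time"],"pos",p.round(4),"xaxis",R[:,0].round(3),"jawyaw",np.degrees(np.arctan2(R[1,1],R[0,1])).round(1),"open",round(s["opening"],3),"F",s["ft_force"].round(1),"j7",s["joint_positions"][6].round(2))
    print("rotvec(tool)",rv.round(3),"rows",np.ceil(np.abs(rv).max()/.15),"| then shift(tool)",sh.round(4),"| shift before turn",(R.T@(np.array(pos)-p)).round(4))
TH=np.radians(26.4);E=np.array([np.cos(TH),np.sin(TH),0]);N=np.array([-E[1],E[0],0]);BO=np.array([.465,.2137,0])
NRM=np.cos(np.radians(15))*np.array([0,0,1])+np.sin(np.radians(15))*E
def board(s,t,h): # s along slope, h above deck along normal
    return BO+[0,0,.098]+s*(E*np.cos(np.radians(15))-np.array([0,0,np.sin(np.radians(15))]))+t*N+h*NRM
E
python3 - <<'E'
from h import *
p=np.load("pics/top0_p.npy");d=np.load("pics/top0_d.npy")
print("tin",ray("top",398,230,.026),"block",ray("top",366,201,.022),"can",ray("top",360,177,.06),"punch",ray("top",414,156,.005),ray("top",424,185,.005))
for j in(-17,163):plan((.4865,-.336,.15),j)
for t,b in(("T2",69),("T1",55.3),("board",26.4),("box",96)):
  print(t,b)
print(board(.045,0,.004))
E
```

```text
tin [ 0.38638715 -0.28847258  0.026     ] block [ 0.48599183 -0.18729576  0.022     ] can [ 0.56052334 -0.16633526  0.06      ] punch [ 0.64030853 -0.36038447  0.005     ] [ 0.53864073 -0.38865711  0.005     ]
t 0.1 pos [ 0.245  -0.6016  0.2217] xaxis [-0.001  0.001 -1.   ] jawyaw -67.8 open 1.002 F [-0.4  0.1  0. ] j7 -0.06
rotvec(tool) [-0.887 -0.001  0.001] rows 6.0 | then shift(tool) [ 0.0717  0.1533 -0.3246] | shift before turn [ 0.0719 -0.1548 -0.3239]
t 0.1 pos [ 0.245  -0.6016  0.2217] xaxis [-0.001  0.001 -1.   ] jawyaw -67.8 open 1.002 F [-0.4  0.1  0. ] j7 -0.06
rotvec(tool) [2.254e+00 2.000e-03 1.000e-03] rows 16.0 | then shift(tool) [ 0.0717 -0.1533  0.3246] | shift before turn [ 0.0719 -0.1548 -0.3239]
T2 69
T1 55.3
board 26.4
box 96
[0.50486091 0.23348713 0.09021685]
```

Request:
servo_tool(
  rows=[
    {"ax": -0.148, "gripper": 0.65},
    {"ax": -0.148, "gripper": 0.65},
    {"ax": -0.148, "gripper": 0.65},
    {"ax": -0.148, "gripper": 0.65},
    {"ax": -0.148, "gripper": 0.65},
  ],
)

```text
$.rows[0]: bad value
```

Request:
servo_tool(
  rows=[
    {"ax": -0.147, "gripper": 0.65},
    {"y": 0.019, "z": -0.04, "gripper": 0.65},
    {"y": 0.019, "z": -0.04, "gripper": 0.65},
    {"y": 0.019, "z": -0.04, "gripper": 0.65},
    {"y": 0.019, "z": -0.04, "gripper": 0.65},
  ],
)

```text
$.rows[0]: bad value
```

Request:
servo_tool(
  rows=[
    {"y": 0.019, "z": -0.04, "gripper": 0.65},
    {"y": 0.019, "z": -0.04, "gripper": 0.65},
    {"y": 0.019, "z": -0.04, "gripper": 0.65},
    {"y": 0.019, "z": -0.04, "gripper": 0.65},
    {"gripper": 0.65},
  ],
)

```text
$.rows[0]: bad value
```

Run:
```python
from h import *
plan((.488,-.331,.1),-17)
```

```text
t 0.1 pos [ 0.245  -0.6016  0.2217] xaxis [-0.001  0.001 -1.   ] jawyaw -67.8 open 1.002 F [-0.4  0.1  0. ] j7 -0.06
rotvec(tool) [-0.887 -0.001  0.001] rows 6.0 | then shift(tool) [ 0.1217  0.1533 -0.3298] | shift before turn [ 0.1219 -0.1588 -0.3271]
```

Request:
servo_tool(
  rows=[
    {"x": 0, "y": 0, "z": 0, "ax": -0.148, "ay": 0, "az": 0, "gripper": 0.65},
    {"x": 0, "y": 0, "z": 0, "ax": -0.148, "ay": 0, "az": 0, "gripper": 0.65},
    {"x": 0, "y": 0, "z": 0, "ax": -0.148, "ay": 0, "az": 0, "gripper": 0.65},
    {"x": 0, "y": 0, "z": 0, "ax": -0.148, "ay": 0, "az": 0, "gripper": 0.65},
    {"x": 0, "y": 0, "z": 0, "ax": -0.148, "ay": 0, "az": 0, "gripper": 0.65},
  ],
)

```text
time: 0.6
tool_pos: [0.2451, -0.6017, 0.222]
orientation: [0.597, 0.38, -0.597, 0.379]
ft_force: [0.1, 0.7, -0.2]
opening: 0.68
```

Request:
servo_tool(
  rows=[
    {"x": 0, "y": 0, "z": 0, "ax": -0.147, "ay": 0, "az": 0, "gripper": 0.65},
    {"x": 0, "y": 0.019, "z": -0.041, "ax": 0, "ay": 0, "az": 0, "gripper": 0.65},
    {"x": 0, "y": 0.019, "z": -0.041, "ax": 0, "ay": 0, "az": 0, "gripper": 0.65},
    {"x": 0, "y": 0.019, "z": -0.041, "ax": 0, "ay": 0, "az": 0, "gripper": 0.65},
    {"x": 0, "y": 0.019, "z": -0.041, "ax": 0, "ay": 0, "az": 0, "gripper": 0.65},
  ],
)

```text
time: 1.1
tool_pos: [0.3666, -0.4658, 0.2222]
orientation: [-0.569, -0.421, 0.569, -0.42]
ft_force: [1.3, -1.0, -0.8]
opening: 0.652
```

Request:
servo_tool(
  rows=[
    {"x": 0, "y": 0.019, "z": -0.041, "ax": 0, "ay": 0, "az": 0, "gripper": 0.65},
    {"x": 0, "y": 0.019, "z": -0.041, "ax": 0, "ay": 0, "az": 0, "gripper": 0.65},
    {"x": 0.02, "y": 0.019, "z": -0.041, "ax": 0, "ay": 0, "az": 0, "gripper": 0.65},
    {"x": 0.03, "y": 0.019, "z": -0.041, "ax": 0, "ay": 0, "az": 0, "gripper": 0.65},
    {"x": 0.03, "y": 0, "z": 0, "ax": 0, "ay": 0, "az": 0, "gripper": 0.65},
  ],
)

```text
time: 1.6
tool_pos: [0.4891, -0.3289, 0.1445]
orientation: [0.568, 0.423, -0.565, 0.423]
ft_force: [0.9, 0.3, -0.2]
opening: 0.648
```

Run:
```python
from h import *
plan((.488,-.331,.004),-17)
p,d=grab("scene","s1");p,d=grab("top","t1");W=world("top",d)
cv2.imwrite("pics/t1c.png",cv2.resize(p[120:260,330:490,::-1],None,fx=4,fy=4))
```

```text
t 1.6 pos [ 0.4891 -0.3289  0.1445] xaxis [ 0.003  0.002 -1.   ] jawyaw -16.5 open 0.648 F [ 0.9  0.3 -0.2] j7 0.16
rotvec(tool) [ 0.009 -0.003 -0.002] rows 1.0 | then shift(tool) [ 0.1405 -0.0004  0.0023] | shift before turn [ 0.1405 -0.0008  0.0027]
```

View pics/s1.png

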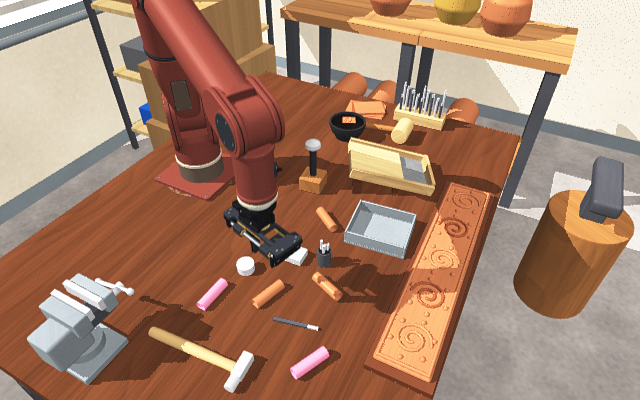

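View pics/t1c.png

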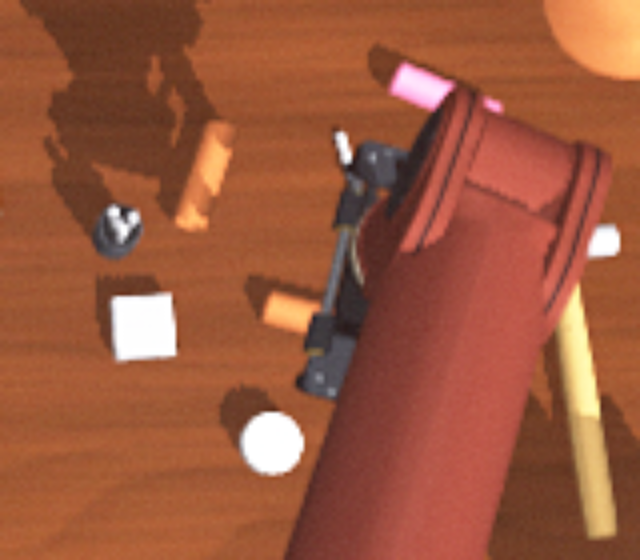

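The gripper is above the tube at scene (268,293), jaws across it, with the tin and punch clear. Going down.

Request:
servo_tool(
  rows=[
    {"x": 0.04, "y": 0, "z": 0.002, "ax": 0.008, "ay": -0.003, "az": -0.002, "gripper": 0.65},
    {"x": 0.04, "y": 0, "z": 0, "ax": 0, "ay": 0, "az": 0, "gripper": 0.65},
    {"x": 0.03, "y": 0, "z": 0, "ax": 0, "ay": 0, "az": 0, "gripper": 0.65},
    {"x": 0.02, "y": 0, "z": 0, "ax": 0, "ay": 0, "az": 0, "gripper": 0.65},
    {"x": 0, "y": 0, "z": 0, "ax": 0, "ay": 0, "az": 0, "gripper": 0.65},
  ],
)

```text
time: 2.2
tool_pos: [0.481, -0.3382, 0.0132]
orientation: [-0.569, -0.419, 0.573, -0.416]
ft_force: [-0.6, 0.8, 0.2]
opening: 0.647
```

Run:
```python
from h import *
plan((.488,-.331,.004),-17)
p,d=grab("scene","s2")
cv2.imwrite("pics/s2c.png",cv2.resize(p[190:340,190:350,::-1],None,fx=4,fy=4))
```

```text
t 2.2 pos [ 0.481  -0.3382  0.0132] xaxis [-0.007 -0.    -1.   ] jawyaw -17.6 open 0.647 F [-0.6  0.8  0.2] j7 0.12
rotvec(tool) [-0.011  0.002  0.006] rows 1.0 | then shift(tool) [ 0.0092  0.0046 -0.0089] | shift before turn [ 0.0091  0.0046 -0.009 ]
```

View pics/s2c.png

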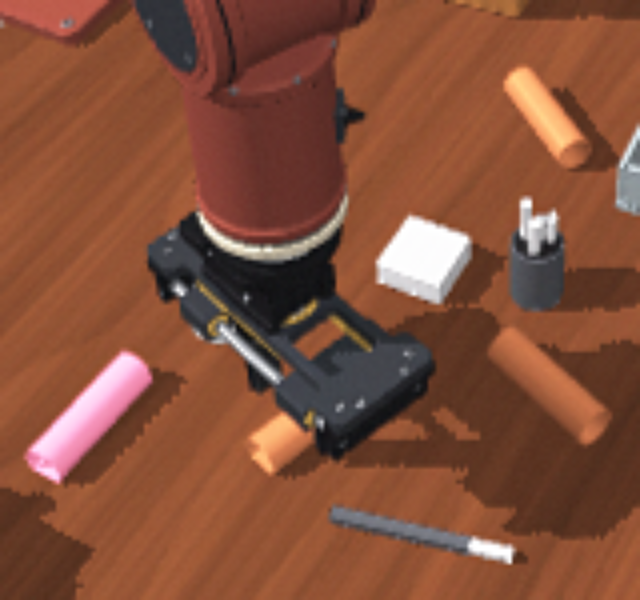

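Request:
servo_tool(
  rows=[
    {"x": 0, "y": 0.005, "z": -0.009, "ax": -0.01, "ay": 0, "az": 0.005, "gripper": 0.65},
    {"x": 0.009, "y": 0, "z": 0, "ax": 0, "ay": 0, "az": 0, "gripper": 0.65},
    {"x": 0, "y": 0, "z": 0, "ax": 0, "ay": 0, "az": 0, "gripper": 0.65},
    {"x": 0, "y": 0, "z": 0, "ax": 0, "ay": 0, "az": 0, "gripper": 0.2},
    {"x": 0, "y": 0, "z": 0, "ax": 0, "ay": 0, "az": 0, "gripper": 0.2},
  ],
)

```text
time: 2.75
tool_pos: [0.4909, -0.3307, 0.0062]
orientation: [-0.568, -0.419, 0.568, -0.423]
ft_force: [0.9, 0.2, -0.2]
opening: 0.539
```

Request:
servo_tool(
  rows=[
    {"x": 0, "y": 0, "z": 0, "ax": 0, "ay": 0, "az": 0, "gripper": 0.15},
    {"x": 0, "y": 0, "z": 0, "ax": 0, "ay": 0, "az": 0, "gripper": 0.15},
    {"x": 0, "y": 0, "z": 0, "ax": 0, "ay": 0, "az": 0, "gripper": 0.15},
    {"x": 0, "y": 0, "z": 0, "ax": 0, "ay": 0, "az": 0, "gripper": 0.15},
    {"x": 0, "y": 0, "z": 0, "ax": 0, "ay": 0, "az": 0, "gripper": 0.15},
  ],
)

```text
time: 3.25
tool_pos: [0.4908, -0.3306, 0.006]
orientation: [-0.568, -0.42, 0.568, -0.423]
ft_force: [-0.1, -0.1, 1.6]
opening: 0.308
```

Request:
servo_tool(
  rows=[
    {"x": -0.02, "y": 0, "z": 0, "ax": 0, "ay": 0, "az": 0, "gripper": 0.15},
    {"x": -0.04, "y": 0, "z": 0, "ax": 0, "ay": 0, "az": 0, "gripper": 0.15},
    {"x": -0.05, "y": 0, "z": 0, "ax": 0, "ay": 0, "az": 0, "gripper": 0.15},
    {"x": -0.05, "y": 0, "z": 0, "ax": 0, "ay": 0, "az": 0, "gripper": 0.15},
    {"x": -0.05, "y": 0, "z": 0, "ax": 0, "ay": 0, "az": 0, "gripper": 0.15},
  ],
)

```text
time: 3.75
tool_pos: [0.49, -0.3294, 0.2177]
orientation: [-0.568, -0.42, 0.568, -0.422]
ft_force: [1.1, -1.0, -0.7]
opening: 0.31
```

Run:
```python
from h import *
plan(board(.045,0,.12),26.4)
p,d=grab("scene","s3")
cv2.imwrite("pics/s3c.png",cv2.resize(p[130:340,190:400,::-1],None,fx=2.8,fy=2.8))
```

```text
t 3.75 pos [ 0.49   -0.3294  0.2177] xaxis [ 0.002 -0.003 -1.   ] jawyaw -16.9 open 0.31 F [ 1.1 -1.  -0.7] j7 0.16
rotvec(tool) [-0.756  0.004 -0.001] rows 6.0 | then shift(tool) [ 0.0154  0.2936 -0.4975] | shift before turn [ 0.0135 -0.1275 -0.5635]
```

View pics/s3c.png

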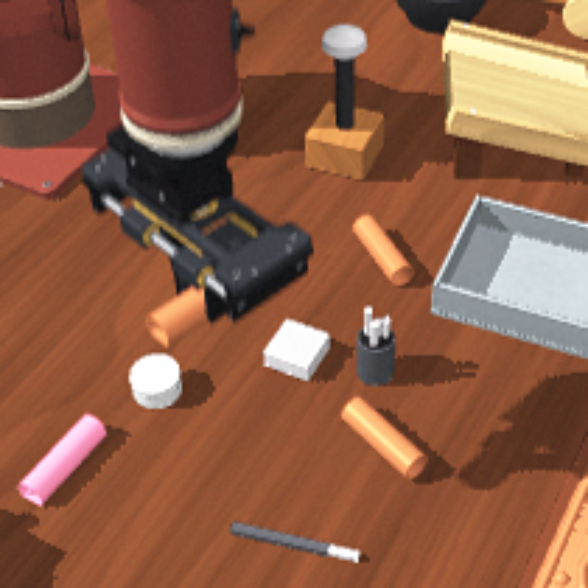

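Request:
servo_tool(
  rows=[
    {"x": 0, "y": 0, "z": 0, "ax": -0.126, "ay": 0, "az": 0, "gripper": 0.15},
    {"x": 0, "y": 0, "z": 0, "ax": -0.126, "ay": 0, "az": 0, "gripper": 0.15},
    {"x": 0, "y": 0, "z": 0, "ax": -0.126, "ay": 0, "az": 0, "gripper": 0.15},
    {"x": 0, "y": 0, "z": 0, "ax": -0.126, "ay": 0, "az": 0, "gripper": 0.15},
    {"x": 0, "y": 0, "z": 0, "ax": -0.126, "ay": 0, "az": 0, "gripper": 0.15},
  ],
)

```text
time: 4.3
tool_pos: [0.4902, -0.3296, 0.2153]
orientation: [0.407, 0.576, -0.409, 0.579]
ft_force: [-0.7, 0.1, -0.9]
opening: 0.311
```

Request:
servo_tool(
  rows=[
    {"x": 0, "y": 0, "z": 0, "ax": -0.126, "ay": 0, "az": 0, "gripper": 0.15},
    {"x": 0, "y": 0.024, "z": -0.041, "ax": 0, "ay": 0, "az": 0, "gripper": 0.15},
    {"x": 0, "y": 0.024, "z": -0.041, "ax": 0, "ay": 0, "az": 0, "gripper": 0.15},
    {"x": 0, "y": 0.024, "z": -0.041, "ax": 0, "ay": 0, "az": 0, "gripper": 0.15},
    {"x": 0, "y": 0.024, "z": -0.041, "ax": 0, "ay": 0, "az": 0, "gripper": 0.15},
  ],
)

```text
time: 4.8
tool_pos: [0.5031, -0.1383, 0.2148]
orientation: [0.372, 0.6, -0.373, 0.602]
ft_force: [1.5, 0.3, -0.3]
opening: 0.313
```

Request:
servo_tool(
  rows=[
    {"x": 0, "y": 0.024, "z": -0.041, "ax": 0, "ay": 0, "az": 0, "gripper": 0.15},
    {"x": 0, "y": 0.024, "z": -0.041, "ax": 0, "ay": 0, "az": 0, "gripper": 0.15},
    {"x": 0, "y": 0.024, "z": -0.041, "ax": 0, "ay": 0, "az": 0, "gripper": 0.15},
    {"x": 0, "y": 0.024, "z": -0.041, "ax": 0, "ay": 0, "az": 0, "gripper": 0.15},
    {"x": 0, "y": 0.024, "z": -0.041, "ax": 0, "ay": 0, "az": 0, "gripper": 0.15},
  ],
)

```text
time: 5.3
tool_pos: [0.5194, 0.0986, 0.2142]
orientation: [0.372, 0.6, -0.373, 0.602]
ft_force: [0.7, -1.5, -1.9]
opening: 0.31
```

Run:
```python
from h import *
plan(board(.045,0,.13),26.4)
plan(board(.045,0,.13),26.4,-NRM)
```

```text
t 5.3 pos [0.5194 0.0986 0.2142] xaxis [ 0.002 -0.004 -1.   ] jawyaw 26.4 open 0.31 F [ 0.7 -1.5 -1.9] j7 0.1
rotvec(tool) [-0.     0.005 -0.   ] rows 1.0 | then shift(tool) [ 0.0023  0.0795 -0.1272] | shift before turn [ 0.0017  0.0795 -0.1273]
t 5.3 pos [0.5194 0.0986 0.2142] xaxis [ 0.002 -0.004 -1.   ] jawyaw 26.4 open 0.31 F [ 0.7 -1.5 -1.9] j7 0.1
rotvec(tool) [-0.001  0.005 -0.262] rows 2.0 | then shift(tool) [-0.0184  0.0774 -0.1272] | shift before turn [ 0.0017  0.0795 -0.1273]
```

Request:
servo_tool(
  rows=[
    {"x": 0, "y": 0.026, "z": -0.042, "ax": 0, "ay": 0, "az": 0, "gripper": 0.15},
    {"x": 0, "y": 0.026, "z": -0.042, "ax": 0, "ay": 0, "az": 0, "gripper": 0.15},
    {"x": 0, "y": 0.027, "z": -0.042, "ax": 0, "ay": 0, "az": 0, "gripper": 0.15},
    {"x": 0, "y": 0, "z": 0, "ax": 0, "ay": 0.003, "az": -0.131, "gripper": 0.15},
    {"x": 0, "y": 0, "z": 0, "ax": 0, "ay": 0.002, "az": -0.131, "gripper": 0.15},
  ],
)

```text
time: 5.8
tool_pos: [0.5339, 0.2463, 0.2147]
orientation: [0.289, 0.645, -0.448, 0.547]
ft_force: [1.1, -0.0, -0.9]
opening: 0.311
```

Run:
```python
from h import *
plan(board(.045,0,.03),26.4,-NRM)
p,d=grab("scene","s4");W=world("scene",d)
cv2.imwrite("pics/s4c.png",cv2.resize(p[70:230,270:450,::-1],None,fx=4,fy=4))
p,d=grab("top","t4");cv2.imwrite("pics/t4c.png",cv2.resize(p[100:280,150:330,::-1],None,fx=3,fy=3))
```

```text
t 5.8 pos [0.5339 0.2463 0.2147] xaxis [-0.234 -0.117 -0.965] jawyaw 26.5 open 0.311 F [ 1.1 -0.  -0.9] j7 -0.26
rotvec(tool) [0.002 0.001 0.003] rows 1.0 | then shift(tool) [ 0.1024  0.0016 -0.0015] | shift before turn [ 0.1024  0.0019 -0.0015]
```

View pics/s4c.png

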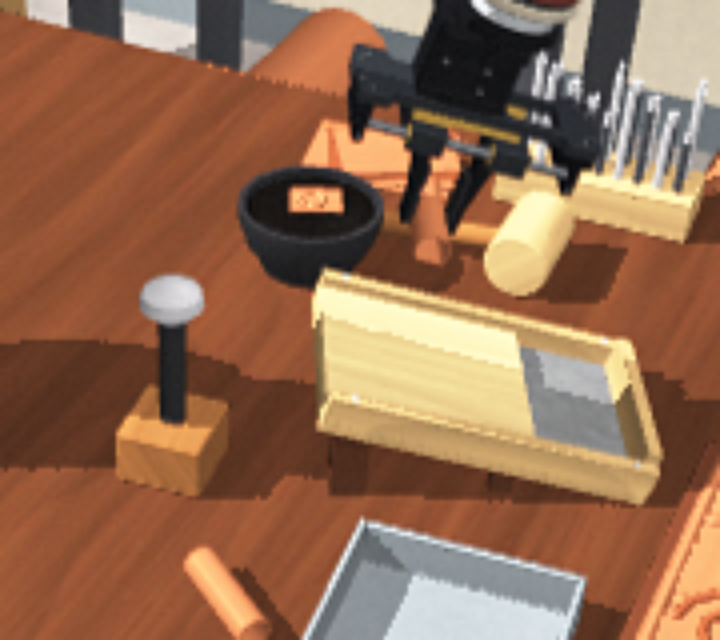

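View pics/t4c.png

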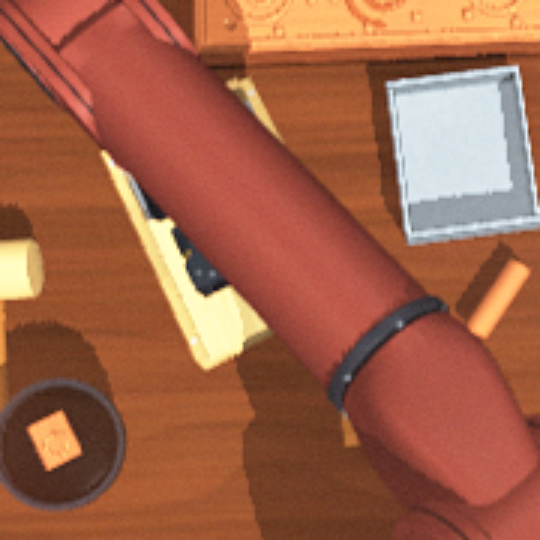

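Tube held square over the deck, tilted 15°. Lowering.

Request:
servo_tool(
  rows=[
    {"x": 0.03, "y": 0.002, "z": -0.001, "ax": 0, "ay": 0, "az": 0, "gripper": 0.15},
    {"x": 0.03, "y": 0, "z": 0, "ax": 0, "ay": 0, "az": 0, "gripper": 0.15},
    {"x": 0.025, "y": 0, "z": 0, "ax": 0, "ay": 0, "az": 0, "gripper": 0.15},
    {"x": 0.015, "y": 0, "z": 0, "ax": 0, "ay": 0, "az": 0, "gripper": 0.15},
    {"x": 0, "y": 0, "z": 0, "ax": 0, "ay": 0, "az": 0, "gripper": 0.15},
  ],
)

```text
time: 6.4
tool_pos: [0.5114, 0.2341, 0.1155]
orientation: [0.291, 0.645, -0.448, 0.547]
ft_force: [-0.3, 0.4, -0.2]
opening: 0.312
```

Run:
```python
from h import *
plan(board(.045,0,.007),26.4,-NRM)
p,d=grab("scene","s5");W=world("scene",d)
cv2.imwrite("pics/s5c.png",cv2.resize(p[90:220,300:450,::-1],None,fx=5,fy=4.5))
```

```text
t 6.4 pos [0.5114 0.2341 0.1155] xaxis [-0.233 -0.115 -0.966] jawyaw 26.4 open 0.312 F [-0.3  0.4 -0.2] j7 -0.29
rotvec(tool) [-0.    -0.     0.002] rows 1.0 | then shift(tool) [ 0.023   0.0006 -0.0024] | shift before turn [ 0.023   0.0006 -0.0024]
```

View pics/s5c.png

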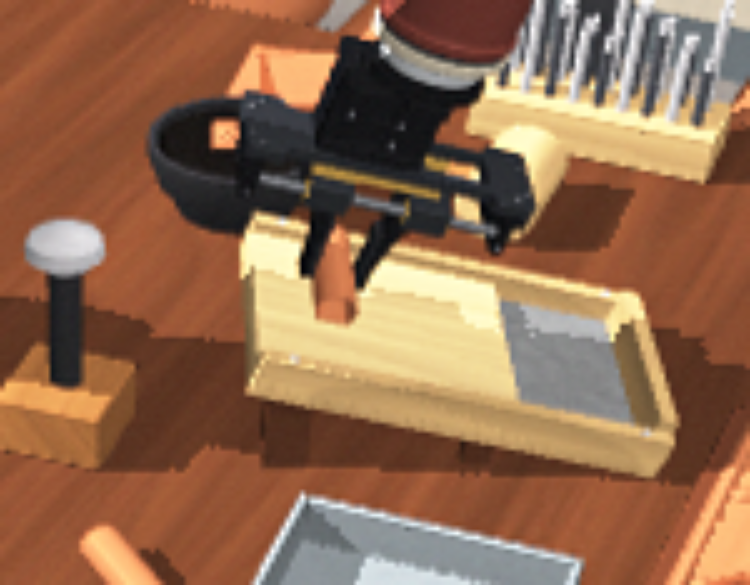

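Request:
servo_tool(
  rows=[
    {"x": 0.01, "y": 0, "z": -0.002, "ax": 0, "ay": 0, "az": 0, "gripper": 0.15},
    {"x": 0.006, "y": 0, "z": 0, "ax": 0, "ay": 0, "az": 0, "gripper": 0.15},
    {"x": 0.003, "y": 0, "z": 0, "ax": 0, "ay": 0, "az": 0, "gripper": 0.15},
    {"x": 0.001, "y": 0, "z": 0, "ax": 0, "ay": 0, "az": 0, "gripper": 0.15},
    {"x": 0, "y": 0, "z": 0, "ax": 0, "ay": 0, "az": 0, "gripper": 0.15},
  ],
)

```text
time: 6.95
tool_pos: [0.507, 0.2347, 0.0974]
orientation: [0.291, 0.645, -0.448, 0.547]
ft_force: [-0.2, -0.5, -1.4]
opening: 0.314
```

Run:
```python
from h import *
plan(board(.045,0,.007),26.4,-NRM)
p,d=grab("scene","s6");W=world("scene",d)
cv2.imwrite("pics/s6c.png",cv2.resize(p[90:220,300:450,::-1],None,fx=5,fy=4.5))
```

```text
t 6.95 pos [0.507  0.2347 0.0974] xaxis [-0.232 -0.114 -0.966] jawyaw 26.4 open 0.314 F [-0.2 -0.5 -1.4] j7 -0.29
rotvec(tool) [-0.    -0.001 -0.   ] rows 1.0 | then shift(tool) [ 0.0046 -0.0005  0.0001] | shift before turn [ 0.0046 -0.0005  0.0001]
```

View pics/s6c.png

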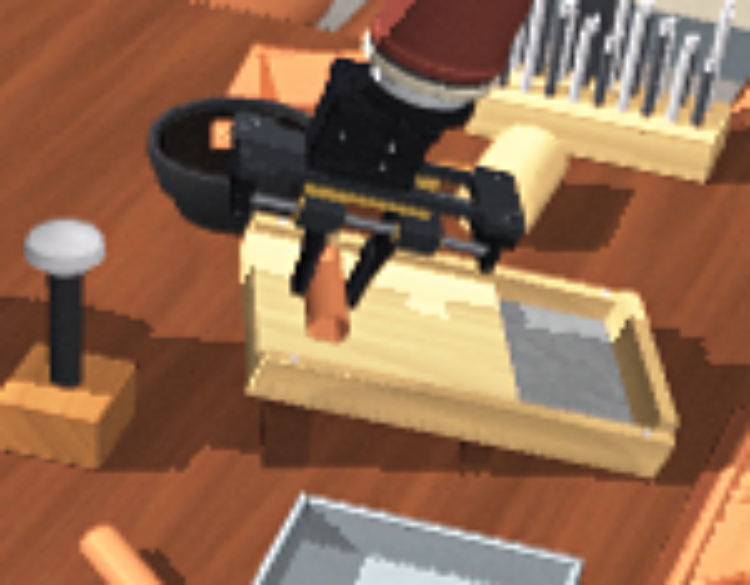

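Request:
servo_tool(
  rows=[
    {"x": 0.002, "y": 0, "z": 0, "ax": 0, "ay": 0, "az": 0, "gripper": 0.15},
    {"x": 0.001, "y": 0, "z": 0, "ax": 0, "ay": 0, "az": 0, "gripper": 0.15},
    {"x": 0.001, "y": 0, "z": 0, "ax": 0, "ay": 0, "az": 0, "gripper": 0.15},
    {"x": 0, "y": 0, "z": 0, "ax": 0, "ay": 0, "az": 0, "gripper": 0.15},
    {"x": 0, "y": 0, "z": 0, "ax": 0, "ay": 0, "az": 0, "gripper": 0.15},
  ],
)

```text
time: 7.5
tool_pos: [0.506, 0.2342, 0.0935]
orientation: [0.291, 0.645, -0.448, 0.547]
ft_force: [-0.5, 1.2, -1.2]
opening: 0.313
```

Request:
servo_tool(
  rows=[
    {"x": 0.001, "y": 0, "z": 0, "ax": 0, "ay": 0, "az": 0, "gripper": 0.15},
    {"x": 0.001, "y": 0, "z": 0, "ax": 0, "ay": 0, "az": 0, "gripper": 0.15},
    {"x": 0, "y": 0, "z": 0, "ax": 0, "ay": 0, "az": 0, "gripper": 0.15},
    {"x": 0, "y": 0, "z": 0, "ax": 0, "ay": 0, "az": 0, "gripper": 0.15},
    {"x": 0, "y": 0, "z": 0, "ax": 0, "ay": 0, "az": 0, "gripper": 0.15},
  ],
)

```text
time: 8.0
tool_pos: [0.5058, 0.2341, 0.0924]
orientation: [0.291, 0.644, -0.448, 0.547]
ft_force: [0.7, -0.7, 5.8]
opening: 0.311
```

Request:
servo_tool(
  rows=[
    {"x": 0, "y": 0, "z": 0, "ax": 0, "ay": 0, "az": 0, "gripper": 0.6},
    {"x": 0, "y": 0, "z": 0, "ax": 0, "ay": 0, "az": 0, "gripper": 0.6},
    {"x": -0.03, "y": 0, "z": 0, "ax": 0, "ay": 0, "az": 0, "gripper": 0.6},
    {"x": -0.05, "y": 0, "z": 0, "ax": 0, "ay": 0, "az": 0, "gripper": 0.6},
    {"x": -0.04, "y": 0, "z": 0, "ax": 0, "ay": 0, "az": 0, "gripper": 0.6},
  ],
)

```text
time: 8.5
tool_pos: [0.5337, 0.2478, 0.2095]
orientation: [0.291, 0.645, -0.448, 0.547]
ft_force: [1.4, 0.0, 0.2]
opening: 0.589
```

Run:
```python
from h import *
print(ctrl.observe()["tool_pos"])
p,d=grab("scene","s7");W=world("scene",d)
cv2.imwrite("pics/s7c.png",cv2.resize(p[90:220,300:450,::-1],None,fx=5,fy=4.5))
```

```text
[0.53373693 0.24784977 0.20948335]
```

View pics/s7c.png

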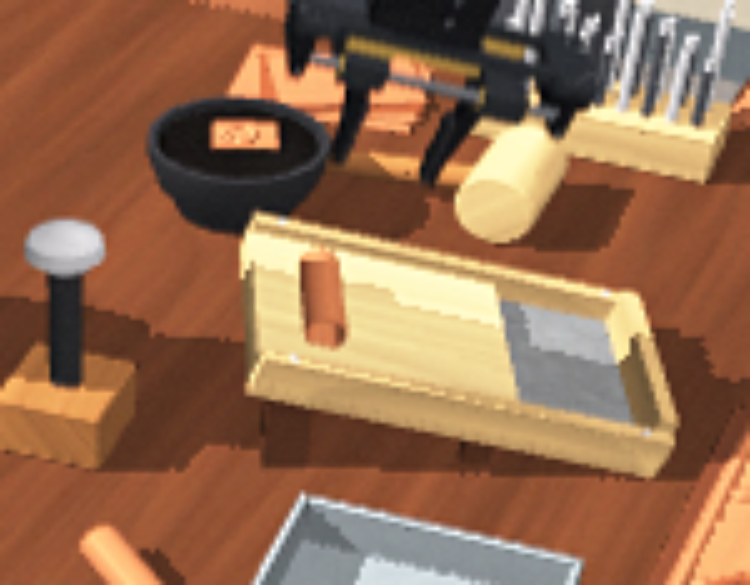

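It appears to stay. Wait half a second to confirm it.

Request:
servo_tool(
  rows=[
    {"x": 0, "y": 0, "z": 0, "ax": 0, "ay": 0, "az": 0, "gripper": 0.6},
    {"x": 0, "y": 0, "z": 0, "ax": 0, "ay": 0, "az": 0, "gripper": 0.6},
    {"x": 0, "y": 0, "z": 0, "ax": 0, "ay": 0, "az": 0, "gripper": 0.6},
    {"x": 0, "y": 0, "z": 0, "ax": 0, "ay": 0, "az": 0, "gripper": 0.6},
    {"x": 0, "y": 0, "z": 0, "ax": 0, "ay": 0, "az": 0, "gripper": 0.6},
  ],
)

```text
time: 9.05
tool_pos: [0.5331, 0.2474, 0.2068]
orientation: [0.291, 0.645, -0.448, 0.547]
ft_force: [1.2, 0.8, -0.7]
opening: 0.604
```

Run:
```python
from h import *
p,d=grab("scene","s8");W=world("scene",d)
cv2.imwrite("pics/s8c.png",cv2.resize(p[90:220,300:450,::-1],None,fx=5,fy=4.5))
hs=cv2.cvtColor(p,cv2.COLOR_RGB2HSV)
B=np.zeros(p.shape[:2],bool);B[138:165,355:375]=1
g=B&(hs[...,1]>130)&(hs[...,0]<15)
ys,xs=np.nonzero(g);q=W[g];print(len(q),xs.mean(),ys.mean(),q.mean(0), "board frame",(q.mean(0)-BO)@E,(q.mean(0)-BO)@N)
print("proj head",proj("scene",board(.045,0,.012)))
plan(board(.045,0,.006),26.4,-NRM)
```

```text
196 364.91326530612247 151.4234693877551 [0.49264204 0.27466627 0.08453055] board frame 0.05186704512717631 0.042317581042138966
proj head [364.37004457 154.89438767]
t 9.1 pos [0.5332 0.2475 0.2069] xaxis [-0.233 -0.115 -0.966] jawyaw 26.4 open 0.595 F [ 0.7 -0.1 -0.3] j7 -0.27
rotvec(tool) [-0.    -0.001  0.001] rows 1.0 | then shift(tool) [ 1.189e-01 -3.000e-04 -1.000e-04] | shift before turn [ 0.1189 -0.0002  0.    ]
```

View pics/s8c.png

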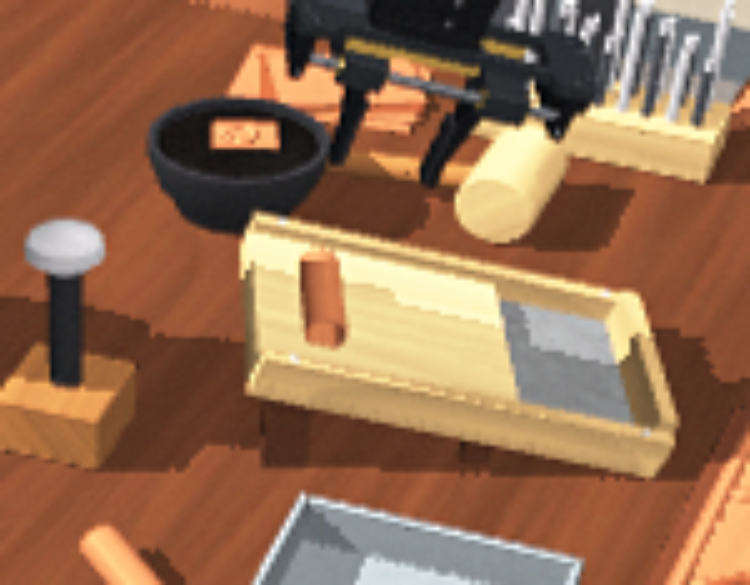

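The tube has stayed (same pixels, scene (365,151)), so this is the hammered one. Picking it up again.

Request:
servo_tool(
  rows=[
    {"x": 0.03, "y": 0, "z": 0, "ax": 0, "ay": 0, "az": 0, "gripper": 0.6},
    {"x": 0.035, "y": 0, "z": 0, "ax": 0, "ay": 0, "az": 0, "gripper": 0.6},
    {"x": 0.03, "y": 0, "z": 0, "ax": 0, "ay": 0, "az": 0, "gripper": 0.6},
    {"x": 0.015, "y": 0, "z": 0, "ax": 0, "ay": 0, "az": 0, "gripper": 0.6},
    {"x": 0.005, "y": 0, "z": 0, "ax": 0, "ay": 0, "az": 0, "gripper": 0.6},
  ],
)

```text
time: 9.6
tool_pos: [0.5059, 0.2339, 0.0952]
orientation: [0.29, 0.645, -0.448, 0.546]
ft_force: [-0.8, 0.1, 0.7]
opening: 0.6
```

Request:
servo_tool(
  rows=[
    {"x": 0.003, "y": 0, "z": 0, "ax": 0, "ay": 0, "az": 0, "gripper": 0.6},
    {"x": 0, "y": 0, "z": 0, "ax": 0, "ay": 0, "az": 0, "gripper": 0.6},
    {"x": 0, "y": 0, "z": 0, "ax": 0, "ay": 0, "az": 0, "gripper": 0.15},
    {"x": 0, "y": 0, "z": 0, "ax": 0, "ay": 0, "az": 0, "gripper": 0.15},
    {"x": 0, "y": 0, "z": 0, "ax": 0, "ay": 0, "az": 0, "gripper": 0.15},
  ],
)

```text
time: 10.1
tool_pos: [0.5064, 0.2344, 0.0941]
orientation: [0.291, 0.644, -0.448, 0.547]
ft_force: [0.3, -0.1, -0.2]
opening: 0.414
```

Request:
servo_tool(
  rows=[
    {"x": 0, "y": 0, "z": 0, "ax": 0, "ay": 0, "az": 0, "gripper": 0.15},
    {"x": 0, "y": 0, "z": 0, "ax": 0, "ay": 0, "az": 0, "gripper": 0.15},
    {"x": 0, "y": 0, "z": 0, "ax": 0, "ay": 0, "az": 0, "gripper": 0.15},
    {"x": 0, "y": 0, "z": 0, "ax": 0, "ay": 0, "az": 0, "gripper": 0.15},
    {"x": 0, "y": 0, "z": 0, "ax": 0, "ay": 0, "az": 0, "gripper": 0.15},
  ],
)

```text
time: 10.6
tool_pos: [0.5062, 0.2343, 0.0938]
orientation: [0.291, 0.645, -0.448, 0.547]
ft_force: [-0.1, -0.0, 3.1]
opening: 0.31
```

Gripped (opening 0.31). Lifting, then untilting and going to the box.

Request:
servo_tool(
  rows=[
    {"x": -0.02, "y": 0, "z": 0, "ax": 0, "ay": 0, "az": 0, "gripper": 0.15},
    {"x": -0.04, "y": 0, "z": 0, "ax": 0, "ay": 0, "az": 0, "gripper": 0.15},
    {"x": -0.04, "y": 0, "z": 0, "ax": 0, "ay": 0, "az": 0, "gripper": 0.15},
    {"x": 0, "y": 0, "z": 0, "ax": 0, "ay": 0, "az": 0.131, "gripper": 0.15},
    {"x": 0, "y": 0, "z": 0, "ax": 0, "ay": 0, "az": 0.131, "gripper": 0.15},
  ],
)

```text
time: 11.1
tool_pos: [0.5308, 0.2473, 0.1909]
orientation: [0.375, 0.601, -0.37, 0.601]
ft_force: [-0.7, -0.1, -1.2]
opening: 0.314
```

Run:
```python
from h import *
plan((.656,.016,.15),6)
p,d=grab("scene","s9")
cv2.imwrite("pics/s9c.png",cv2.resize(p[90:220,300:450,::-1],None,fx=5,fy=4.5))
```

```text
t 11.1 pos [0.5308 0.2473 0.1909] xaxis [ 0.005  0.005 -1.   ] jawyaw 26.4 open 0.314 F [-0.7 -0.1 -1.2] j7 -0.23
rotvec(tool) [ 0.356 -0.004 -0.006] rows 3.0 | then shift(tool) [0.0409 0.1003 0.2431] | shift before turn [0.0402 0.009  0.263 ]
```

View pics/s9c.png

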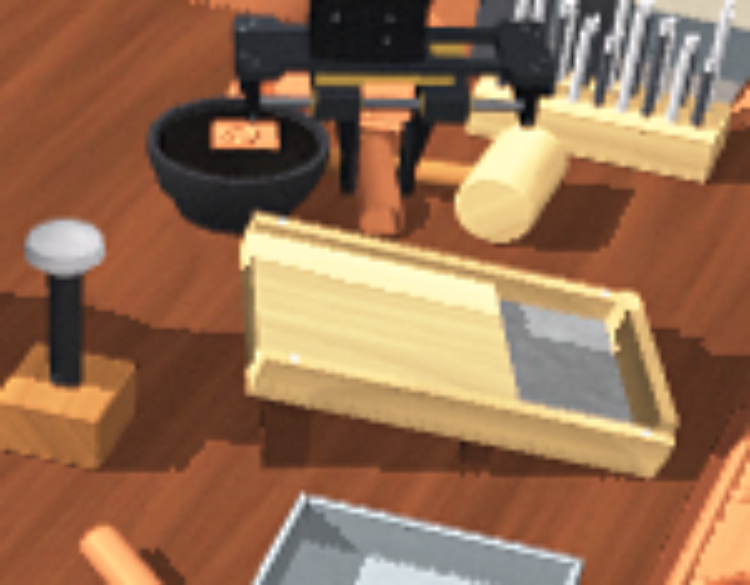

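Request:
servo_tool(
  rows=[
    {"x": 0, "y": 0.002, "z": 0.044, "ax": 0, "ay": 0, "az": 0, "gripper": 0.15},
    {"x": 0, "y": 0.002, "z": 0.044, "ax": 0, "ay": 0, "az": 0, "gripper": 0.15},
    {"x": 0, "y": 0.002, "z": 0.044, "ax": 0, "ay": 0, "az": 0, "gripper": 0.15},
    {"x": 0, "y": 0.001, "z": 0.044, "ax": 0, "ay": 0, "az": 0, "gripper": 0.15},
    {"x": 0, "y": 0.001, "z": 0.044, "ax": 0, "ay": 0, "az": 0, "gripper": 0.15},
  ],
)

```text
time: 11.65
tool_pos: [0.6343, 0.0502, 0.1895]
orientation: [0.373, 0.601, -0.373, 0.6]
ft_force: [0.2, 1.2, -0.5]
opening: 0.312
```

Request:
servo_tool(
  rows=[
    {"x": 0, "y": 0.001, "z": 0.043, "ax": 0, "ay": 0, "az": 0, "gripper": 0.15},
    {"x": 0, "y": 0, "z": 0, "ax": 0.119, "ay": 0, "az": 0, "gripper": 0.15},
    {"x": 0, "y": 0, "z": 0, "ax": 0.119, "ay": -0.002, "az": -0.003, "gripper": 0.15},
    {"x": 0, "y": 0, "z": 0, "ax": 0.118, "ay": -0.002, "az": -0.003, "gripper": 0.15},
    {"x": 0, "y": 0, "z": 0, "ax": 0, "ay": 0, "az": 0, "gripper": 0.15},
  ],
)

```text
time: 12.15
tool_pos: [0.6537, 0.0141, 0.1893]
orientation: [0.471, 0.526, -0.477, 0.524]
ft_force: [0.2, 0.2, -1.5]
opening: 0.315
```

Run:
```python
from h import *
plan((.656,.016,.06),6)
p,d=grab("scene","s10")
cv2.imwrite("pics/s10c.png",cv2.resize(p[110:270,300:450,::-1],None,fx=4,fy=3.7))
```

```text
t 12.15 pos [0.6537 0.0141 0.1893] xaxis [-0.007 -0.005 -1.   ] jawyaw 5.9 open 0.315 F [ 0.2  0.2 -1.5] j7 -0.16
rotvec(tool) [-0.002  0.004  0.007] rows 1.0 | then shift(tool) [ 0.1293  0.0025 -0.0016] | shift before turn [ 0.1293  0.0034 -0.0022]
```

View pics/s10c.png

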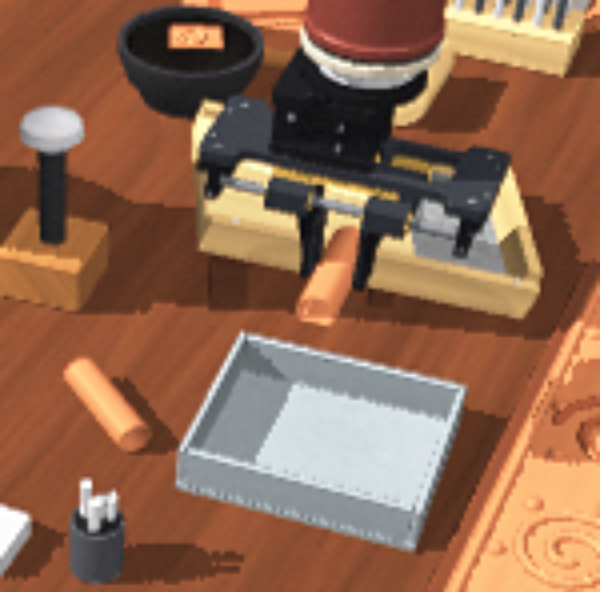

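Request:
servo_tool(
  rows=[
    {"x": 0.035, "y": 0.003, "z": -0.004, "ax": 0, "ay": 0.004, "az": 0.007, "gripper": 0.15},
    {"x": 0.04, "y": 0, "z": 0, "ax": 0, "ay": 0, "az": 0, "gripper": 0.15},
    {"x": 0.035, "y": 0, "z": 0, "ax": 0, "ay": 0, "az": 0, "gripper": 0.15},
    {"x": 0.025, "y": 0, "z": 0, "ax": 0, "ay": 0, "az": 0, "gripper": 0.15},
    {"x": 0.012, "y": 0, "z": 0, "ax": 0, "ay": 0, "az": 0, "gripper": 0.15},
  ],
)

```text
time: 12.7
tool_pos: [0.6549, 0.0179, 0.0399]
orientation: [0.472, 0.527, -0.473, 0.525]
ft_force: [-0.2, -0.5, -0.2]
opening: 0.314
```

Run:
```python
from h import *
plan((.656,.016,.012),6)
p,d=grab("scene","s11")
cv2.imwrite("pics/s11c.png",cv2.resize(p[110:270,300:450,::-1],None,fx=4,fy=3.7))
```

```text
t 12.7 pos [0.6549 0.0179 0.0399] xaxis [-0.003  0.    -1.   ] jawyaw 6.2 open 0.314 F [-0.2 -0.5 -0.2] j7 -0.22
rotvec(tool) [ 0.003 -0.     0.003] rows 1.0 | then shift(tool) [0.0279 0.0009 0.002 ] | shift before turn [0.0279 0.001  0.002 ]
```

View pics/s11c.png

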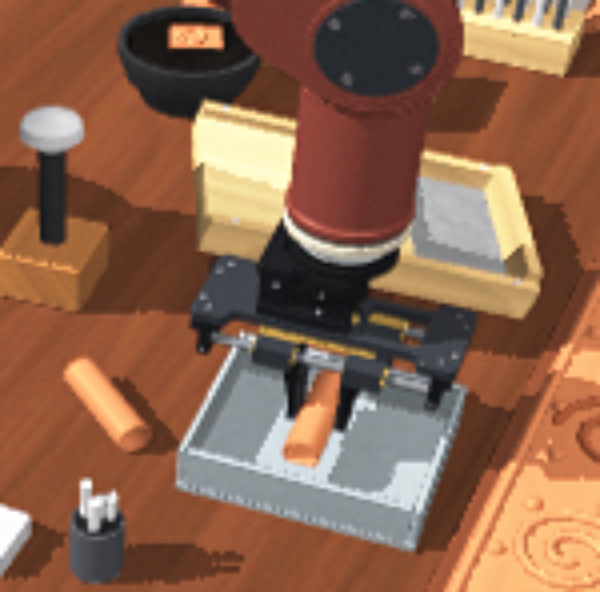

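Request:
servo_tool(
  rows=[
    {"x": 0.012, "y": 0.001, "z": -0.004, "ax": 0, "ay": 0, "az": 0, "gripper": 0.15},
    {"x": 0.009, "y": 0, "z": 0, "ax": 0, "ay": 0, "az": 0, "gripper": 0.15},
    {"x": 0.003, "y": 0, "z": 0, "ax": 0, "ay": 0, "az": 0, "gripper": 0.15},
    {"x": 0, "y": 0, "z": 0, "ax": 0, "ay": 0, "az": 0, "gripper": 0.15},
    {"x": 0, "y": 0, "z": 0, "ax": 0, "ay": 0, "az": 0, "gripper": 0.15},
  ],
)

```text
time: 13.25
tool_pos: [0.6577, 0.0222, 0.0195]
orientation: [0.474, 0.525, -0.473, 0.526]
ft_force: [0.3, -0.7, -1.0]
opening: 0.316
```

Request:
servo_tool(
  rows=[
    {"x": 0.002, "y": 0, "z": 0, "ax": 0, "ay": 0, "az": 0, "gripper": 0.15},
    {"x": 0, "y": 0, "z": 0, "ax": 0, "ay": 0, "az": 0, "gripper": 0.15},
    {"x": 0, "y": 0, "z": 0, "ax": 0, "ay": 0, "az": 0, "gripper": 0.15},
    {"x": 0, "y": 0, "z": 0, "ax": 0, "ay": 0, "az": 0, "gripper": 0.15},
    {"x": 0, "y": 0, "z": 0, "ax": 0, "ay": 0, "az": 0, "gripper": 0.15},
  ],
)

```text
time: 13.75
tool_pos: [0.6574, 0.0223, 0.017]
orientation: [0.474, 0.525, -0.473, 0.526]
ft_force: [0.6, -0.5, -0.9]
opening: 0.316
```

Request:
servo_tool(
  rows=[
    {"x": 0.002, "y": 0, "z": 0, "ax": 0, "ay": 0, "az": 0, "gripper": 0.15},
    {"x": 0.001, "y": 0, "z": 0, "ax": 0, "ay": 0, "az": 0, "gripper": 0.15},
    {"x": 0, "y": 0, "z": 0, "ax": 0, "ay": 0, "az": 0, "gripper": 0.15},
    {"x": 0, "y": 0, "z": 0, "ax": 0, "ay": 0, "az": 0, "gripper": 0.15},
    {"x": 0, "y": 0, "z": 0, "ax": 0, "ay": 0, "az": 0, "gripper": 0.15},
  ],
)

```text
time: 14.25
tool_pos: [0.6573, 0.0222, 0.0139]
orientation: [0.474, 0.525, -0.473, 0.526]
ft_force: [0.2, 0.4, -1.2]
opening: 0.311
```

Request:
servo_tool(
  rows=[
    {"x": 0, "y": 0, "z": 0, "ax": 0, "ay": 0, "az": 0, "gripper": 0.55},
    {"x": 0, "y": 0, "z": 0, "ax": 0, "ay": 0, "az": 0, "gripper": 0.55},
    {"x": 0, "y": 0, "z": 0, "ax": 0, "ay": 0, "az": 0, "gripper": 0.55},
    {"x": -0.03, "y": 0, "z": 0, "ax": 0, "ay": 0, "az": 0, "gripper": 0.55},
    {"x": -0.05, "y": 0, "z": 0, "ax": 0, "ay": 0, "az": 0, "gripper": 0.55},
  ],
)

```text
time: 14.75
tool_pos: [0.6548, 0.0218, 0.0914]
orientation: [0.472, 0.527, -0.474, 0.524]
ft_force: [0.6, -0.3, 0.8]
opening: 0.541
```

Request:
servo_tool(
  rows=[
    {"x": -0.05, "y": 0, "z": 0, "ax": 0, "ay": 0, "az": 0, "gripper": 0.55},
    {"x": -0.05, "y": 0, "z": 0, "ax": 0, "ay": 0, "az": 0, "gripper": 0.55},
    {"x": 0, "y": 0, "z": 0, "ax": 0, "ay": 0, "az": 0, "gripper": 0.65},
    {"x": 0, "y": 0, "z": 0, "ax": 0, "ay": 0, "az": 0, "gripper": 0.65},
    {"x": 0, "y": 0, "z": 0, "ax": 0, "ay": 0, "az": 0, "gripper": 0.65},
  ],
)

```text
time: 15.25
tool_pos: [0.6564, 0.0219, 0.1927]
orientation: [0.473, 0.525, -0.473, 0.525]
ft_force: [0.3, 0.6, -0.1]
opening: 0.639
```

Run:
```python
from h import *
plan((.495,-.0205,.2),55.3)
plan((.615,-.249,.2),69)
p,d=grab("scene","s12")
cv2.imwrite("pics/s12c.png",cv2.resize(p[110:310,260:460,::-1],None,fx=3,fy=3))
```

```text
t 15.25 pos [0.6564 0.0219 0.1927] xaxis [-0. -0. -1.] jawyaw 6.0 open 0.639 F [ 0.3  0.6 -0.1] j7 -0.17
rotvec(tool) [-0.861 -0.     0.   ] rows 6.0 | then shift(tool) [-0.0073 -0.1268 -0.1086] | shift before turn [-0.0073 -0.165   0.0254]
t 15.25 pos [0.6564 0.0219 0.1927] xaxis [-0. -0. -1.] jawyaw 6.0 open 0.639 F [ 0.3  0.6 -0.1] j7 -0.17
rotvec(tool) [-1.1 -0.   0. ] rows 8.0 | then shift(tool) [-0.0073 -0.2678  0.0584] | shift before turn [-0.0073 -0.0694  0.2652]
```

View pics/s12c.png

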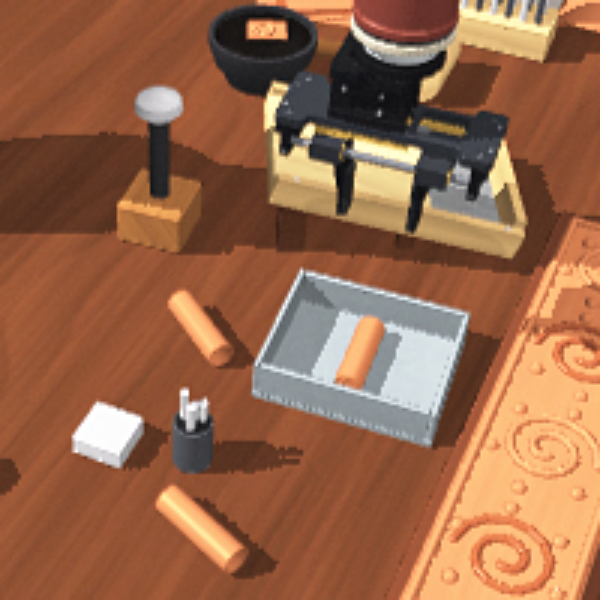

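The hammered tube lies mid-box (crop (360,352)). Next: the tube at (0.495, -0.02).

Request:
servo_tool(
  rows=[
    {"x": 0, "y": -0.041, "z": 0.006, "ax": 0, "ay": 0, "az": 0, "gripper": 0.65},
    {"x": 0, "y": -0.041, "z": 0.006, "ax": 0, "ay": 0, "az": 0, "gripper": 0.65},
    {"x": 0, "y": -0.041, "z": 0.006, "ax": 0, "ay": 0, "az": 0, "gripper": 0.65},
    {"x": 0, "y": -0.042, "z": 0.007, "ax": 0, "ay": 0, "az": 0, "gripper": 0.65},
    {"x": 0, "y": 0, "z": 0, "ax": -0.143, "ay": 0, "az": 0, "gripper": 0.65},
  ],
)

```text
time: 15.8
tool_pos: [0.4904, -0.0219, 0.1919]
orientation: [0.434, 0.558, -0.436, 0.557]
ft_force: [-0.2, -0.4, 0.1]
opening: 0.649
```

Request:
servo_tool(
  rows=[
    {"x": 0, "y": 0, "z": 0, "ax": -0.143, "ay": 0, "az": 0, "gripper": 0.65},
    {"x": 0, "y": 0, "z": 0, "ax": -0.143, "ay": 0, "az": 0, "gripper": 0.65},
    {"x": 0, "y": 0, "z": 0, "ax": -0.144, "ay": 0, "az": 0, "gripper": 0.65},
    {"x": 0, "y": 0, "z": 0, "ax": -0.144, "ay": 0, "az": 0, "gripper": 0.65},
    {"x": 0, "y": 0, "z": 0, "ax": -0.144, "ay": 0, "az": 0, "gripper": 0.65},
  ],
)

```text
time: 16.3
tool_pos: [0.4947, -0.0199, 0.1923]
orientation: [0.209, 0.676, -0.209, 0.675]
ft_force: [0.6, -0.7, 0.1]
opening: 0.649
```

Run:
```python
from h import *
plan((.495,-.0205,.03),55.3)
```

```text
t 16.3 pos [ 0.4947 -0.0199  0.1923] xaxis [-0.001  0.001 -1.   ] jawyaw 55.6 open 0.649 F [ 0.6 -0.7  0.1] j7 0.88
rotvec(tool) [ 0.006 -0.001 -0.   ] rows 1.0 | then shift(tool) [ 0.1623 -0.0003  0.0005] | shift before turn [ 0.1623 -0.0003  0.0008]
```

Request:
servo_tool(
  rows=[
    {"x": 0.04, "y": 0, "z": 0, "ax": 0.005, "ay": 0, "az": 0, "gripper": 0.65},
    {"x": 0.04, "y": 0, "z": 0, "ax": 0, "ay": 0, "az": 0, "gripper": 0.65},
    {"x": 0.04, "y": 0, "z": 0, "ax": 0, "ay": 0, "az": 0, "gripper": 0.65},
    {"x": 0.025, "y": 0, "z": 0, "ax": 0, "ay": 0, "az": 0, "gripper": 0.65},
    {"x": 0.015, "y": 0, "z": 0, "ax": 0, "ay": 0, "az": 0, "gripper": 0.65},
  ],
)

```text
time: 16.8
tool_pos: [0.4935, -0.0197, 0.0305]
orientation: [0.212, 0.676, -0.212, 0.673]
ft_force: [0.0, -0.0, -0.0]
opening: 0.652
```

Run:
```python
from h import *
plan((.495,-.0205,.005),55.3)
p,d=grab("scene","s13")
cv2.imwrite("pics/s13c.png",cv2.resize(p[140:270,260:400,::-1],None,fx=4.5,fy=4.5))
```

```text
t 16.8 pos [ 0.4935 -0.0197  0.0305] xaxis [-0.004  0.001 -1.   ] jawyaw 55.0 open 0.652 F [ 0. -0. -0.] j7 0.73
rotvec(tool) [-0.005 -0.004  0.001] rows 1.0 | then shift(tool) [0.0255 0.0002 0.0017] | shift before turn [0.0254 0.0002 0.0018]
```

View pics/s13c.png

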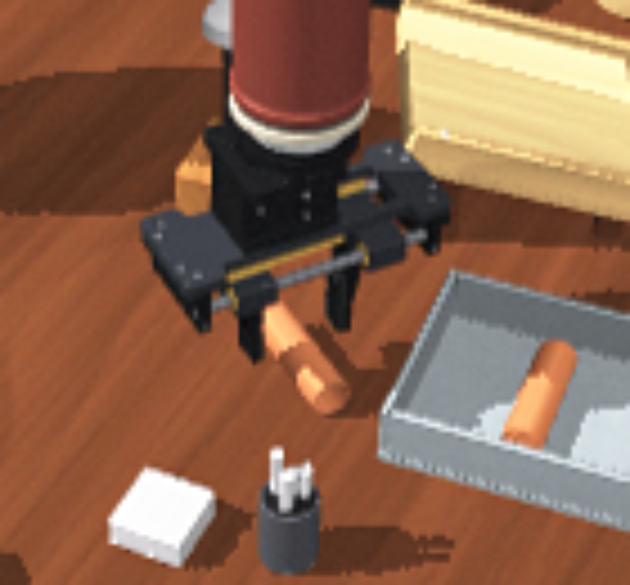

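Tube lies between the fingers. Down and grip.

Request:
servo_tool(
  rows=[
    {"x": 0.012, "y": 0, "z": 0.002, "ax": -0.005, "ay": -0.004, "az": 0, "gripper": 0.65},
    {"x": 0.01, "y": 0, "z": 0, "ax": 0, "ay": 0, "az": 0, "gripper": 0.65},
    {"x": 0.003, "y": 0, "z": 0, "ax": 0, "ay": 0, "az": 0, "gripper": 0.65},
    {"x": 0, "y": 0, "z": 0, "ax": 0, "ay": 0, "az": 0, "gripper": 0.65},
    {"x": 0, "y": 0, "z": 0, "ax": 0, "ay": 0, "az": 0, "gripper": 0.15},
  ],
)

```text
time: 17.35
tool_pos: [0.4979, -0.021, 0.0092]
orientation: [0.211, 0.673, -0.211, 0.677]
ft_force: [0.8, 0.6, 1.0]
opening: 0.616
```

Request:
servo_tool(
  rows=[
    {"x": 0, "y": 0, "z": 0, "ax": 0, "ay": 0, "az": 0, "gripper": 0.15},
    {"x": 0, "y": 0, "z": 0, "ax": 0, "ay": 0, "az": 0, "gripper": 0.15},
    {"x": 0, "y": 0, "z": 0, "ax": 0, "ay": 0, "az": 0, "gripper": 0.15},
    {"x": 0, "y": 0, "z": 0, "ax": 0, "ay": 0, "az": 0, "gripper": 0.15},
    {"x": 0, "y": 0, "z": 0, "ax": 0, "ay": 0, "az": 0, "gripper": 0.15},
  ],
)

```text
time: 17.85
tool_pos: [0.4977, -0.021, 0.0088]
orientation: [0.211, 0.673, -0.211, 0.677]
ft_force: [-0.1, 0.1, 1.9]
opening: 0.316
```

Request:
servo_tool(
  rows=[
    {"x": 0, "y": 0, "z": 0, "ax": 0, "ay": 0, "az": 0, "gripper": 0.15},
    {"x": 0, "y": 0, "z": 0, "ax": 0, "ay": 0, "az": 0, "gripper": 0.15},
    {"x": 0, "y": 0, "z": 0, "ax": 0, "ay": 0, "az": 0, "gripper": 0.15},
    {"x": 0, "y": 0, "z": 0, "ax": 0, "ay": 0, "az": 0, "gripper": 0.15},
    {"x": 0, "y": 0, "z": 0, "ax": 0, "ay": 0, "az": 0, "gripper": 0.15},
  ],
)

```text
time: 18.35
tool_pos: [0.4976, -0.021, 0.0088]
orientation: [0.211, 0.673, -0.211, 0.677]
ft_force: [-0.3, -1.5, 4.1]
opening: 0.312
```

Request:
servo_tool(
  rows=[
    {"x": -0.02, "y": 0, "z": 0, "ax": 0, "ay": 0, "az": 0, "gripper": 0.15},
    {"x": -0.04, "y": 0, "z": 0, "ax": 0, "ay": 0, "az": 0, "gripper": 0.15},
    {"x": -0.05, "y": 0, "z": 0, "ax": 0, "ay": 0, "az": 0, "gripper": 0.15},
    {"x": -0.05, "y": 0, "z": 0, "ax": 0, "ay": 0, "az": 0, "gripper": 0.15},
    {"x": -0.05, "y": 0, "z": 0, "ax": 0, "ay": 0, "az": 0, "gripper": 0.15},
  ],
)

```text
time: 18.85
tool_pos: [0.4958, -0.0203, 0.2203]
orientation: [0.21, 0.673, -0.211, 0.677]
ft_force: [1.1, -0.7, -1.6]
opening: 0.311
```

Run:
```python
from h import *
plan(board(.045,0,.13),26.4)
```

```text
t 18.85 pos [ 0.4958 -0.0203  0.2203] xaxis [ 0.004 -0.002 -1.   ] jawyaw 55.3 open 0.311 F [ 1.1 -0.7 -1.6] j7 0.89
rotvec(tool) [ 0.505  0.004 -0.002] rows 4.0 | then shift(tool) [ 0.0083  0.1536 -0.2233] | shift before turn [ 0.008   0.2425 -0.1212]
```

Request:
servo_tool(
  rows=[
    {"x": 0, "y": 0, "z": 0, "ax": 0.126, "ay": 0, "az": 0, "gripper": 0.15},
    {"x": 0, "y": 0, "z": 0, "ax": 0.126, "ay": 0, "az": 0, "gripper": 0.15},
    {"x": 0, "y": 0, "z": 0, "ax": 0.126, "ay": 0, "az": 0, "gripper": 0.15},
    {"x": 0, "y": 0, "z": 0, "ax": 0.127, "ay": 0.004, "az": -0.002, "gripper": 0.15},
    {"x": 0, "y": 0.025, "z": -0.037, "ax": 0, "ay": 0, "az": 0, "gripper": 0.15},
  ],
)

```text
time: 19.35
tool_pos: [0.5023, 0.0181, 0.2178]
orientation: [0.376, 0.598, -0.378, 0.598]
ft_force: [1.4, 0.7, -1.5]
opening: 0.313
```

Request:
servo_tool(
  rows=[
    {"x": 0.002, "y": 0.026, "z": -0.037, "ax": 0, "ay": 0, "az": 0, "gripper": 0.15},
    {"x": 0.002, "y": 0.026, "z": -0.037, "ax": 0, "ay": 0, "az": 0, "gripper": 0.15},
    {"x": 0.002, "y": 0.026, "z": -0.037, "ax": 0, "ay": 0, "az": 0, "gripper": 0.15},
    {"x": 0.002, "y": 0.025, "z": -0.037, "ax": 0, "ay": 0, "az": 0, "gripper": 0.15},
    {"x": 0, "y": 0.025, "z": -0.037, "ax": 0, "ay": 0, "az": 0, "gripper": 0.15},
  ],
)

```text
time: 19.85
tool_pos: [0.5347, 0.2477, 0.21]
orientation: [0.373, 0.601, -0.373, 0.601]
ft_force: [0.8, 0.3, -0.9]
opening: 0.309
```

Request:
servo_tool(
  rows=[
    {"x": 0, "y": 0, "z": 0, "ax": 0, "ay": 0, "az": -0.131, "gripper": 0.15},
    {"x": 0, "y": 0, "z": 0, "ax": 0, "ay": 0, "az": -0.131, "gripper": 0.15},
    {"x": 0, "y": 0, "z": 0, "ax": 0, "ay": 0, "az": 0, "gripper": 0.15},
    {"x": 0, "y": 0, "z": 0, "ax": 0, "ay": 0, "az": 0, "gripper": 0.15},
    {"x": 0, "y": 0, "z": 0, "ax": 0, "ay": 0, "az": 0, "gripper": 0.15},
  ],
)

```text
time: 20.35
tool_pos: [0.5347, 0.2465, 0.2115]
orientation: [0.292, 0.644, -0.447, 0.548]
ft_force: [0.9, -1.2, 0.2]
opening: 0.309
```

Run:
```python
from h import *
plan(board(.045,0,.03),26.4,-NRM)
p,d=grab("scene","s14");cv2.imwrite("pics/s14c.png",cv2.resize(p[90:220,300:450,::-1],None,fx=5,fy=4.5))
```

```text
t 20.35 pos [0.5347 0.2465 0.2115] xaxis [-0.229 -0.114 -0.967] jawyaw 26.4 open 0.309 F [ 0.9 -1.2  0.2] j7 -0.28
rotvec(tool) [-0.     0.    -0.003] rows 1.0 | then shift(tool) [ 0.0995 -0.     -0.0016] | shift before turn [ 0.0995 -0.0004 -0.0016]
```

View pics/s14c.png

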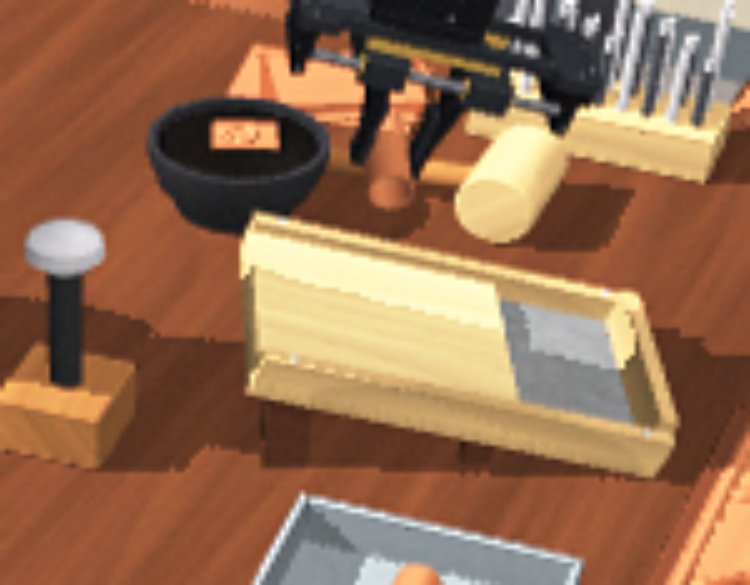

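Request:
servo_tool(
  rows=[
    {"x": 0.03, "y": 0, "z": -0.002, "ax": 0, "ay": 0, "az": 0, "gripper": 0.15},
    {"x": 0.03, "y": 0, "z": 0, "ax": 0, "ay": 0, "az": 0, "gripper": 0.15},
    {"x": 0.025, "y": 0, "z": 0, "ax": 0, "ay": 0, "az": 0, "gripper": 0.15},
    {"x": 0.015, "y": 0, "z": 0, "ax": 0, "ay": 0, "az": 0, "gripper": 0.15},
    {"x": 0, "y": 0, "z": 0, "ax": 0, "ay": 0, "az": 0, "gripper": 0.15},
  ],
)

```text
time: 20.9
tool_pos: [0.5101, 0.2353, 0.1138]
orientation: [0.291, 0.644, -0.448, 0.547]
ft_force: [-0.6, -0.3, -0.5]
opening: 0.308
```

Request:
servo_tool(
  rows=[
    {"x": 0.01, "y": 0, "z": 0, "ax": 0, "ay": 0, "az": 0, "gripper": 0.15},
    {"x": 0.005, "y": 0, "z": 0, "ax": 0, "ay": 0, "az": 0, "gripper": 0.15},
    {"x": 0.001, "y": 0, "z": 0, "ax": 0, "ay": 0, "az": 0, "gripper": 0.15},
    {"x": 0, "y": 0, "z": 0, "ax": 0, "ay": 0, "az": 0, "gripper": 0.15},
    {"x": 0, "y": 0, "z": 0, "ax": 0, "ay": 0, "az": 0, "gripper": 0.15},
  ],
)

```text
time: 21.4
tool_pos: [0.5075, 0.2351, 0.0991]
orientation: [0.292, 0.644, -0.448, 0.547]
ft_force: [0.1, 0.2, -0.9]
opening: 0.316
```

Run:
```python
from h import *
plan(board(.045,0,.009),26.4,-NRM)
p,d=grab("scene","s15");cv2.imwrite("pics/s15c.png",cv2.resize(p[90:220,300:450,::-1],None,fx=5,fy=4.5))
```

```text
t 21.4 pos [0.5075 0.2351 0.0991] xaxis [-0.231 -0.114 -0.966] jawyaw 26.4 open 0.316 F [ 0.1  0.2 -0.9] j7 -0.32
rotvec(tool) [-0.    -0.    -0.001] rows 1.0 | then shift(tool) [ 0.0044 -0.0007  0.0003] | shift before turn [ 0.0044 -0.0007  0.0003]
```

View pics/s15c.png

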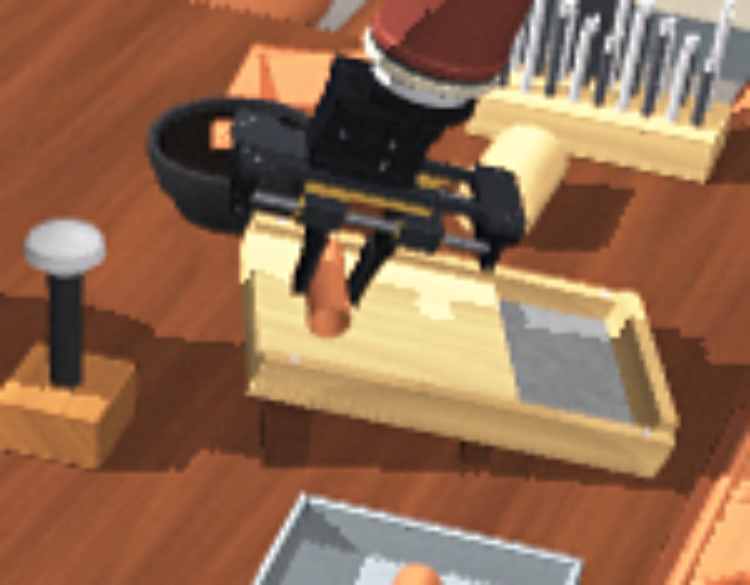

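Request:
servo_tool(
  rows=[
    {"x": 0.002, "y": 0, "z": 0, "ax": 0, "ay": 0, "az": 0, "gripper": 0.15},
    {"x": 0.001, "y": 0, "z": 0, "ax": 0, "ay": 0, "az": 0, "gripper": 0.15},
    {"x": 0.001, "y": 0, "z": 0, "ax": 0, "ay": 0, "az": 0, "gripper": 0.15},
    {"x": 0, "y": 0, "z": 0, "ax": 0, "ay": 0, "az": 0, "gripper": 0.15},
    {"x": 0, "y": 0, "z": 0, "ax": 0, "ay": 0, "az": 0, "gripper": 0.15},
  ],
)

```text
time: 21.95
tool_pos: [0.5064, 0.2345, 0.0952]
orientation: [0.291, 0.644, -0.448, 0.547]
ft_force: [-0.8, 0.3, 4.3]
opening: 0.31
```

Contact felt (+4 N). Let go and rise.

Request:
servo_tool(
  rows=[
    {"x": 0, "y": 0, "z": 0, "ax": 0, "ay": 0, "az": 0, "gripper": 0.6},
    {"x": 0, "y": 0, "z": 0, "ax": 0, "ay": 0, "az": 0, "gripper": 0.6},
    {"x": -0.03, "y": 0, "z": 0, "ax": 0, "ay": 0, "az": 0, "gripper": 0.6},
    {"x": -0.05, "y": 0, "z": 0, "ax": 0, "ay": 0, "az": 0, "gripper": 0.6},
    {"x": -0.04, "y": 0, "z": 0, "ax": 0, "ay": 0, "az": 0, "gripper": 0.6},
  ],
)

```text
time: 22.45
tool_pos: [0.5344, 0.2482, 0.2127]
orientation: [0.291, 0.644, -0.448, 0.547]
ft_force: [0.9, 0.6, 0.5]
opening: 0.584
```

Request:
servo_tool(
  rows=[
    {"x": 0, "y": 0, "z": 0, "ax": 0, "ay": 0, "az": 0, "gripper": 0.65},
    {"x": 0, "y": 0, "z": 0, "ax": 0, "ay": 0, "az": 0, "gripper": 0.65},
    {"x": 0, "y": 0, "z": 0, "ax": 0, "ay": 0, "az": 0, "gripper": 0.65},
    {"x": 0, "y": 0, "z": 0, "ax": 0, "ay": 0, "az": 0.131, "gripper": 0.65},
    {"x": 0, "y": 0, "z": 0, "ax": 0, "ay": 0, "az": 0.131, "gripper": 0.65},
  ],
)

```text
time: 22.95
tool_pos: [0.5341, 0.2483, 0.2081]
orientation: [0.374, 0.601, -0.372, 0.601]
ft_force: [-0.2, -0.1, 1.8]
opening: 0.647
```

Run:
```python
from h import *
plan((.615,-.247,.21),69);plan((.615,-.247,.21),-111)
p,d=grab("scene","s16");cv2.imwrite("pics/s16c.png",cv2.resize(p[90:220,300:450,::-1],None,fx=5,fy=4.5))
```

```text
t 22.95 pos [0.5341 0.2483 0.2081] xaxis [ 0.001  0.003 -1.   ] jawyaw 26.4 open 0.647 F [-0.2 -0.1  1.8] j7 -0.24
rotvec(tool) [-0.744 -0.002 -0.003] rows 5.0 | then shift(tool) [-0.0019 -0.4334  0.2531] | shift before turn [-0.0033 -0.1475  0.4796]
t 22.95 pos [0.5341 0.2483 0.2081] xaxis [ 0.001  0.003 -1.   ] jawyaw 26.4 open 0.647 F [-0.2 -0.1  1.8] j7 -0.24
rotvec(tool) [ 2.398e+00 -3.000e-03  2.000e-03] rows 16.0 | then shift(tool) [-0.0019  0.4334 -0.2531] | shift before turn [-0.0033 -0.1475  0.4796]
```

View pics/s16c.png

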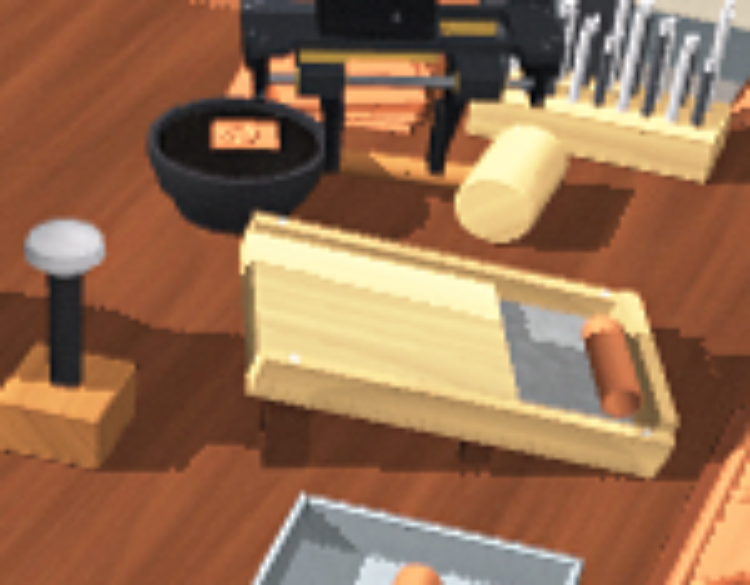

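It rolled down into the pocket (crop (612,367)). Now the third tube.

Request:
servo_tool(
  rows=[
    {"x": 0, "y": -0.012, "z": 0.04, "ax": 0, "ay": 0, "az": 0, "gripper": 0.65},
    {"x": 0, "y": -0.012, "z": 0.04, "ax": 0, "ay": 0, "az": 0, "gripper": 0.65},
    {"x": 0, "y": -0.012, "z": 0.04, "ax": 0, "ay": 0, "az": 0, "gripper": 0.65},
    {"x": 0, "y": -0.012, "z": 0.04, "ax": 0, "ay": 0, "az": 0, "gripper": 0.65},
    {"x": 0, "y": -0.012, "z": 0.04, "ax": 0, "ay": 0, "az": 0, "gripper": 0.65},
  ],
)

```text
time: 23.5
tool_pos: [0.5682, 0.0401, 0.2095]
orientation: [0.372, 0.601, -0.373, 0.6]
ft_force: [0.3, -0.1, 0.5]
opening: 0.646
```

Request:
servo_tool(
  rows=[
    {"x": 0, "y": -0.012, "z": 0.04, "ax": 0, "ay": 0, "az": 0, "gripper": 0.65},
    {"x": 0, "y": -0.012, "z": 0.04, "ax": 0, "ay": 0, "az": 0, "gripper": 0.65},
    {"x": 0, "y": -0.012, "z": 0.04, "ax": 0, "ay": 0, "az": 0, "gripper": 0.65},
    {"x": 0, "y": -0.012, "z": 0.04, "ax": 0, "ay": 0, "az": 0, "gripper": 0.65},
    {"x": 0, "y": -0.013, "z": 0.04, "ax": 0, "ay": 0, "az": 0, "gripper": 0.65},
  ],
)

```text
time: 24.0
tool_pos: [0.6024, -0.1658, 0.2092]
orientation: [0.373, 0.602, -0.373, 0.6]
ft_force: [1.2, -0.0, 0.3]
opening: 0.653
```

Request:
servo_tool(
  rows=[
    {"x": 0, "y": -0.013, "z": 0.04, "ax": 0, "ay": 0, "az": 0, "gripper": 0.65},
    {"x": 0, "y": -0.013, "z": 0.04, "ax": 0, "ay": 0, "az": 0, "gripper": 0.65},
    {"x": 0, "y": 0, "z": 0, "ax": -0.148, "ay": 0, "az": 0, "gripper": 0.65},
    {"x": 0, "y": 0, "z": 0, "ax": -0.149, "ay": 0, "az": 0, "gripper": 0.65},
    {"x": 0, "y": 0, "z": 0, "ax": -0.149, "ay": 0, "az": 0, "gripper": 0.65},
  ],
)

```text
time: 24.5
tool_pos: [0.6146, -0.2474, 0.2088]
orientation: [0.229, 0.67, -0.228, 0.668]
ft_force: [0.1, 0.7, 0.1]
opening: 0.651
```

Request:
servo_tool(
  rows=[
    {"x": 0, "y": 0, "z": 0, "ax": -0.149, "ay": 0, "az": 0, "gripper": 0.65},
    {"x": 0, "y": 0, "z": 0, "ax": -0.149, "ay": 0, "az": 0, "gripper": 0.65},
    {"x": 0, "y": 0, "z": 0, "ax": 0, "ay": 0, "az": 0, "gripper": 0.65},
    {"x": 0, "y": 0, "z": 0, "ax": 0, "ay": 0, "az": 0, "gripper": 0.65},
    {"x": 0, "y": 0, "z": 0, "ax": 0, "ay": 0, "az": 0, "gripper": 0.65},
  ],
)

```text
time: 25.0
tool_pos: [0.6153, -0.2472, 0.2101]
orientation: [0.13, 0.695, -0.13, 0.695]
ft_force: [-0.5, -0.5, 0.3]
opening: 0.647
```

Run:
```python
from h import *
plan((.617,-.247,.1),69)
p,d=grab("scene","s17");cv2.imwrite("pics/s17c.png",cv2.resize(p[160:330,240:420,::-1],None,fx=4,fy=3.5))
```

```text
t 25.0 pos [ 0.6153 -0.2472  0.2101] xaxis [-0.     0.001 -1.   ] jawyaw 68.8 open 0.647 F [-0.5 -0.5  0.3] j7 1.3
rotvec(tool) [-0.003 -0.    -0.001] rows 1.0 | then shift(tool) [0.1101 0.0008 0.0015] | shift before turn [0.1101 0.0007 0.0016]
```

View pics/s17c.png

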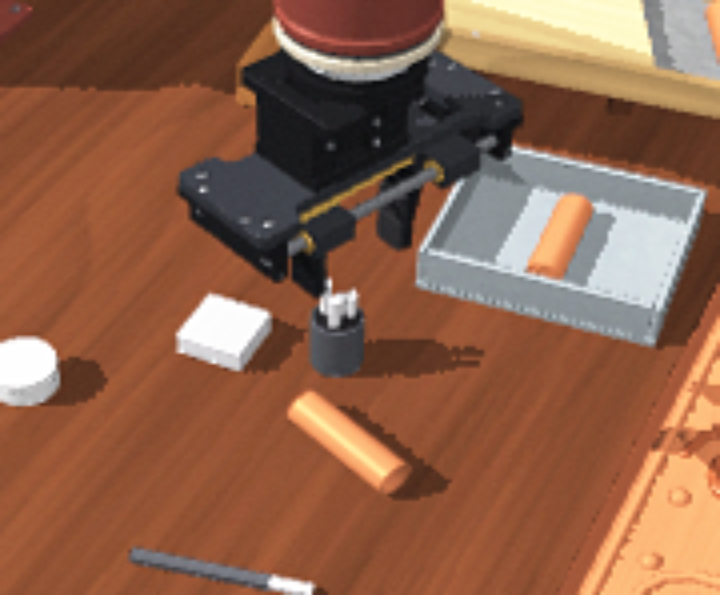

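Request:
servo_tool(
  rows=[
    {"x": 0.03, "y": 0.001, "z": 0.002, "ax": -0.003, "ay": 0, "az": 0, "gripper": 0.65},
    {"x": 0.04, "y": 0, "z": 0, "ax": 0, "ay": 0, "az": 0, "gripper": 0.65},
    {"x": 0.035, "y": 0, "z": 0, "ax": 0, "ay": 0, "az": 0, "gripper": 0.65},
    {"x": 0.025, "y": 0, "z": 0, "ax": 0, "ay": 0, "az": 0, "gripper": 0.65},
    {"x": 0.015, "y": 0, "z": 0, "ax": 0, "ay": 0, "az": 0, "gripper": 0.65},
  ],
)

```text
time: 25.55
tool_pos: [0.6168, -0.2467, 0.0632]
orientation: [0.129, 0.696, -0.128, 0.695]
ft_force: [-0.2, 0.5, -0.4]
opening: 0.648
```

Run:
```python
from h import *
plan((.617,-.247,.007),69)
p,d=grab("scene","s18");cv2.imwrite("pics/s18c.png",cv2.resize(p[180:330,260:410,::-1],None,fx=4,fy=4))
```

```text
t 25.55 pos [ 0.6168 -0.2467  0.0632] xaxis [-0.002  0.001 -1.   ] jawyaw 69.1 open 0.648 F [-0.2  0.5 -0.4] j7 1.24
rotvec(tool) [ 0.002 -0.002 -0.   ] rows 1.0 | then shift(tool) [ 0.0562 -0.0002  0.0003] | shift before turn [ 0.0562 -0.0003  0.0004]
```

View pics/s18c.png

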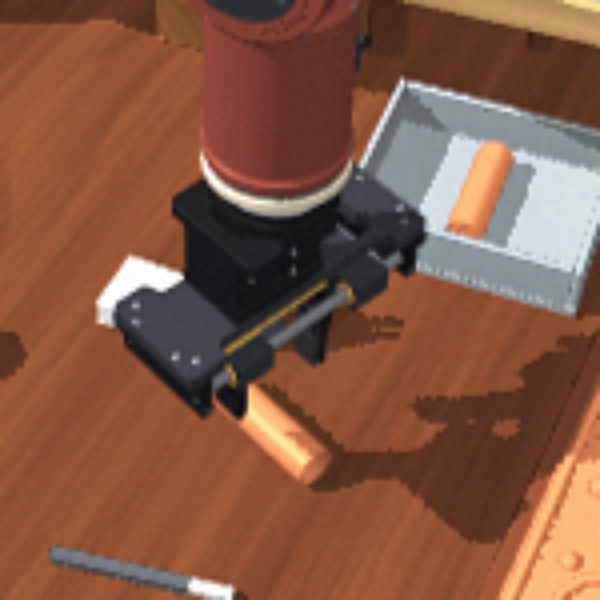

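Request:
servo_tool(
  rows=[
    {"x": 0.025, "y": 0, "z": 0, "ax": 0, "ay": 0, "az": 0, "gripper": 0.65},
    {"x": 0.018, "y": 0, "z": 0, "ax": 0, "ay": 0, "az": 0, "gripper": 0.65},
    {"x": 0.008, "y": 0, "z": 0, "ax": 0, "ay": 0, "az": 0, "gripper": 0.65},
    {"x": 0.004, "y": 0, "z": 0, "ax": 0, "ay": 0, "az": 0, "gripper": 0.65},
    {"x": 0, "y": 0, "z": 0, "ax": 0, "ay": 0, "az": 0, "gripper": 0.65},
  ],
)

```text
time: 26.1
tool_pos: [0.6182, -0.2469, 0.0109]
orientation: [0.128, 0.695, -0.128, 0.696]
ft_force: [-0.2, -0.3, -0.0]
opening: 0.648
```

Run:
```python
from h import *
plan((.617,-.247,.007),69)
p,d=grab("scene","s19");p2,d=grab("top","t19");cv2.imwrite("pics/s19c.png",np.hstack([cv2.resize(p[200:330,280:400,::-1],(400,433)),cv2.resize(p2[110:240,310:430,::-1],(400,433))]))
```

```text
t 26.1 pos [ 0.6182 -0.2469  0.0109] xaxis [ 0.001  0.    -1.   ] jawyaw 69.2 open 0.648 F [-0.2 -0.3 -0. ] j7 1.21
rotvec(tool) [ 0.003  0.001 -0.001] rows 1.0 | then shift(tool) [ 0.0039 -0.0005 -0.0011] | shift before turn [ 0.0039 -0.0005 -0.0011]
```

View pics/s19c.png

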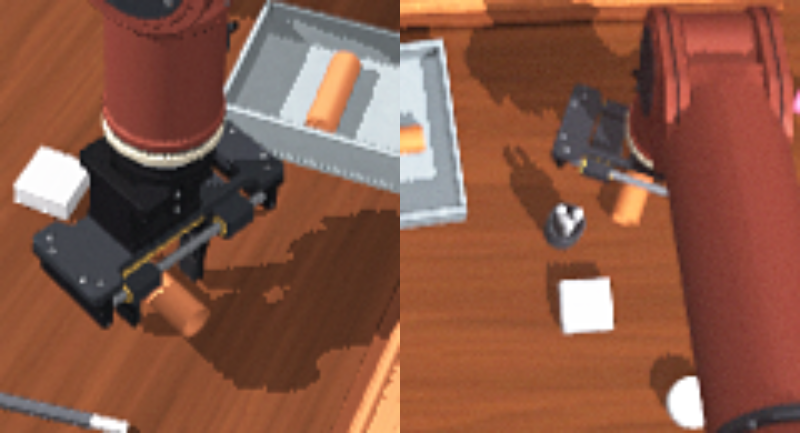

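Can is clear, tube between the fingers. Down 3 mm and grip.

Request:
servo_tool(
  rows=[
    {"x": 0.003, "y": 0, "z": 0, "ax": 0, "ay": 0, "az": 0, "gripper": 0.65},
    {"x": 0, "y": 0, "z": 0, "ax": 0, "ay": 0, "az": 0, "gripper": 0.65},
    {"x": 0, "y": 0, "z": 0, "ax": 0, "ay": 0, "az": 0, "gripper": 0.15},
    {"x": 0, "y": 0, "z": 0, "ax": 0, "ay": 0, "az": 0, "gripper": 0.15},
    {"x": 0, "y": 0, "z": 0, "ax": 0, "ay": 0, "az": 0, "gripper": 0.15},
  ],
)

```text
time: 26.7
tool_pos: [0.6181, -0.2469, 0.0078]
orientation: [0.128, 0.695, -0.128, 0.696]
ft_force: [-0.2, 0.6, -0.4]
opening: 0.459
```

Request:
servo_tool(
  rows=[
    {"x": 0, "y": 0, "z": 0, "ax": 0, "ay": 0, "az": 0, "gripper": 0.15},
    {"x": 0, "y": 0, "z": 0, "ax": 0, "ay": 0, "az": 0, "gripper": 0.15},
    {"x": 0, "y": 0, "z": 0, "ax": 0, "ay": 0, "az": 0, "gripper": 0.15},
    {"x": 0, "y": 0, "z": 0, "ax": 0, "ay": 0, "az": 0, "gripper": 0.15},
    {"x": 0, "y": 0, "z": 0, "ax": 0, "ay": 0, "az": 0, "gripper": 0.15},
  ],
)

```text
time: 27.2
tool_pos: [0.6181, -0.2469, 0.0077]
orientation: [0.128, 0.695, -0.128, 0.696]
ft_force: [-0.1, 0.8, -0.6]
opening: 0.311
```

Request:
servo_tool(
  rows=[
    {"x": -0.02, "y": 0, "z": 0, "ax": 0, "ay": 0, "az": 0, "gripper": 0.15},
    {"x": -0.04, "y": 0, "z": 0, "ax": 0, "ay": 0, "az": 0, "gripper": 0.15},
    {"x": -0.05, "y": 0, "z": 0, "ax": 0, "ay": 0, "az": 0, "gripper": 0.15},
    {"x": -0.05, "y": 0, "z": 0, "ax": 0, "ay": 0, "az": 0, "gripper": 0.15},
    {"x": -0.05, "y": 0, "z": 0, "ax": 0, "ay": 0, "az": 0, "gripper": 0.15},
  ],
)

```text
time: 27.7
tool_pos: [0.6174, -0.2468, 0.2196]
orientation: [0.128, 0.695, -0.128, 0.696]
ft_force: [1.0, -0.2, -0.8]
opening: 0.309
```

Run:
```python
from h import *
plan(board(.045,0,.13),26.4)
p,d=grab("scene","s20");cv2.imwrite("pics/s20c.png",cv2.resize(p[130:330,240:440,::-1],None,fx=3,fy=3))
```

```text
t 27.7 pos [ 0.6174 -0.2468  0.2196] xaxis [ 0.001  0.    -1.   ] jawyaw 69.2 open 0.309 F [ 1.  -0.2 -0.8] j7 1.31
rotvec(tool) [ 0.747  0.    -0.001] rows 5.0 | then shift(tool) [ 0.0077  0.1454 -0.4803] | shift before turn [ 0.0078  0.4329 -0.2537]
```

View pics/s20c.png

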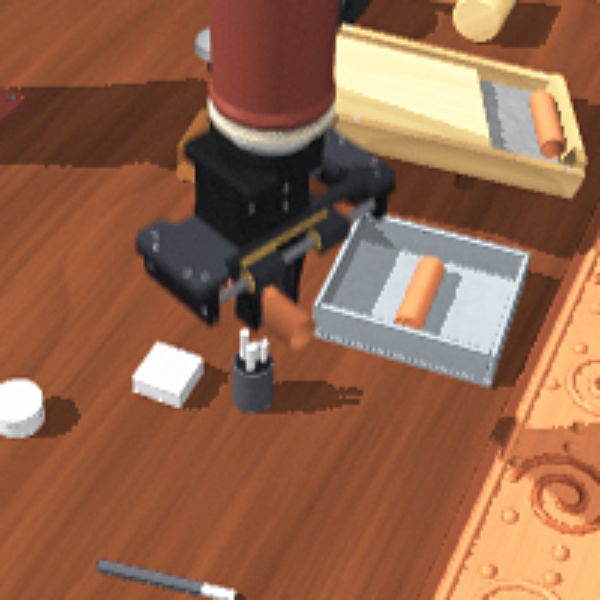

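Held, and nothing else moved. Turning, then carrying to the board.

Request:
servo_tool(
  rows=[
    {"x": 0, "y": 0, "z": 0, "ax": 0.149, "ay": 0, "az": 0, "gripper": 0.15},
    {"x": 0, "y": 0, "z": 0, "ax": 0.149, "ay": 0, "az": 0, "gripper": 0.15},
    {"x": 0, "y": 0, "z": 0, "ax": 0.149, "ay": 0, "az": 0, "gripper": 0.15},
    {"x": 0, "y": 0, "z": 0, "ax": 0.15, "ay": 0, "az": 0, "gripper": 0.15},
    {"x": 0, "y": 0, "z": 0, "ax": 0.15, "ay": 0, "az": 0, "gripper": 0.15},
  ],
)

```text
time: 28.25
tool_pos: [0.6177, -0.247, 0.2172]
orientation: [0.375, 0.6, -0.374, 0.6]
ft_force: [-0.1, -1.2, -0.8]
opening: 0.316
```

Request:
servo_tool(
  rows=[
    {"x": 0, "y": 0.012, "z": -0.04, "ax": 0, "ay": 0, "az": 0, "gripper": 0.15},
    {"x": 0, "y": 0.012, "z": -0.04, "ax": 0, "ay": 0, "az": 0, "gripper": 0.15},
    {"x": 0, "y": 0.012, "z": -0.04, "ax": 0, "ay": 0, "az": 0, "gripper": 0.15},
    {"x": 0, "y": 0.012, "z": -0.04, "ax": 0, "ay": 0, "az": 0, "gripper": 0.15},
    {"x": 0, "y": 0.012, "z": -0.04, "ax": 0, "ay": 0, "az": 0, "gripper": 0.15},
  ],
)

```text
time: 28.75
tool_pos: [0.5821, -0.0396, 0.2174]
orientation: [0.373, 0.601, -0.373, 0.601]
ft_force: [1.2, -0.5, -0.3]
opening: 0.314
```

Request:
servo_tool(
  rows=[
    {"x": 0, "y": 0.012, "z": -0.04, "ax": 0, "ay": 0, "az": 0, "gripper": 0.15},
    {"x": 0, "y": 0.012, "z": -0.04, "ax": 0, "ay": 0, "az": 0, "gripper": 0.15},
    {"x": 0, "y": 0.012, "z": -0.04, "ax": 0, "ay": 0, "az": 0, "gripper": 0.15},
    {"x": 0, "y": 0.012, "z": -0.04, "ax": 0, "ay": 0, "az": 0, "gripper": 0.15},
    {"x": 0, "y": 0.012, "z": -0.04, "ax": 0, "ay": 0, "az": 0, "gripper": 0.15},
  ],
)

```text
time: 29.25
tool_pos: [0.547, 0.1661, 0.2176]
orientation: [0.373, 0.6, -0.373, 0.601]
ft_force: [1.2, 0.2, -0.1]
opening: 0.314
```

Request:
servo_tool(
  rows=[
    {"x": 0.003, "y": 0.012, "z": -0.04, "ax": 0, "ay": 0, "az": 0, "gripper": 0.15},
    {"x": 0.004, "y": 0.013, "z": -0.04, "ax": 0, "ay": 0, "az": 0, "gripper": 0.15},
    {"x": 0, "y": 0, "z": 0, "ax": 0, "ay": 0, "az": -0.131, "gripper": 0.15},
    {"x": 0, "y": 0, "z": 0, "ax": 0, "ay": 0, "az": -0.131, "gripper": 0.15},
    {"x": 0, "y": 0, "z": 0, "ax": 0, "ay": 0, "az": 0, "gripper": 0.15},
  ],
)

```text
time: 29.75
tool_pos: [0.5349, 0.2475, 0.206]
orientation: [0.288, 0.647, -0.45, 0.544]
ft_force: [0.9, -1.5, -2.7]
opening: 0.314
```

Run:
```python
from h import *
plan(board(.045,0,.03),26.4,-NRM)
p,d=grab("scene","s21");cv2.imwrite("pics/s21c.png",cv2.resize(p[90:220,300:450,::-1],None,fx=5,fy=4.5))
```

```text
t 29.75 pos [0.5349 0.2475 0.206 ] xaxis [-0.242 -0.117 -0.963] jawyaw 26.4 open 0.314 F [ 0.9 -1.5 -2.7] j7 -0.29
rotvec(tool) [ 0.    -0.003  0.01 ] rows 1.0 | then shift(tool) [ 0.0944 -0.002  -0.0008] | shift before turn [ 0.0944 -0.0011 -0.0005]
```

View pics/s21c.png

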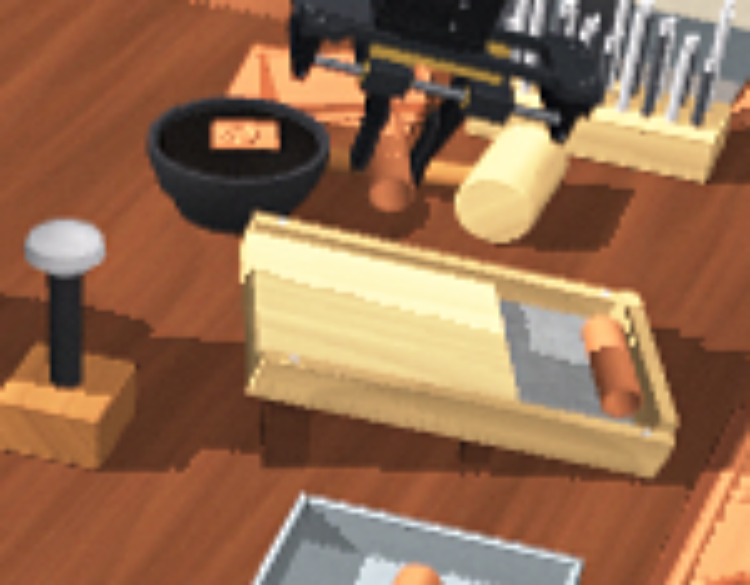

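Request:
servo_tool(
  rows=[
    {"x": 0.03, "y": -0.001, "z": -0.001, "ax": 0, "ay": 0, "az": 0.004, "gripper": 0.15},
    {"x": 0.03, "y": 0, "z": 0, "ax": 0, "ay": 0, "az": 0, "gripper": 0.15},
    {"x": 0.02, "y": 0, "z": 0, "ax": 0, "ay": 0, "az": 0, "gripper": 0.15},
    {"x": 0.015, "y": 0, "z": 0, "ax": 0, "ay": 0, "az": 0, "gripper": 0.15},
    {"x": 0, "y": 0, "z": 0, "ax": 0, "ay": 0, "az": 0, "gripper": 0.15},
  ],
)

```text
time: 30.3
tool_pos: [0.5106, 0.2361, 0.1186]
orientation: [0.293, 0.643, -0.447, 0.548]
ft_force: [-0.3, -0.4, -0.4]
opening: 0.317
```

Request:
servo_tool(
  rows=[
    {"x": 0.01, "y": 0, "z": 0, "ax": 0, "ay": 0, "az": 0, "gripper": 0.15},
    {"x": 0.005, "y": 0, "z": 0, "ax": 0, "ay": 0, "az": 0, "gripper": 0.15},
    {"x": 0.001, "y": 0, "z": 0, "ax": 0, "ay": 0, "az": 0, "gripper": 0.15},
    {"x": 0, "y": 0, "z": 0, "ax": 0, "ay": 0, "az": 0, "gripper": 0.15},
    {"x": 0, "y": 0, "z": 0, "ax": 0, "ay": 0, "az": 0, "gripper": 0.15},
  ],
)

```text
time: 30.8
tool_pos: [0.5081, 0.2356, 0.1041]
orientation: [0.293, 0.644, -0.446, 0.548]
ft_force: [-0.5, 0.5, -0.8]
opening: 0.313
```

Run:
```python
from h import *
plan(board(.045,0,.008),26.4,-NRM)
```

```text
t 30.8 pos [0.5081 0.2356 0.1041] xaxis [-0.227 -0.113 -0.967] jawyaw 26.4 open 0.313 F [-0.5  0.5 -0.8] j7 -0.32
rotvec(tool) [-0.    -0.    -0.005] rows 1.0 | then shift(tool) [ 0.0104 -0.0001  0.0004] | shift before turn [ 0.0104 -0.0002  0.0004]
```

Request:
servo_tool(
  rows=[
    {"x": 0.004, "y": 0, "z": 0, "ax": 0, "ay": 0, "az": -0.005, "gripper": 0.15},
    {"x": 0.003, "y": 0, "z": 0, "ax": 0, "ay": 0, "az": 0, "gripper": 0.15},
    {"x": 0.001, "y": 0, "z": 0, "ax": 0, "ay": 0, "az": 0, "gripper": 0.15},
    {"x": 0, "y": 0, "z": 0, "ax": 0, "ay": 0, "az": 0, "gripper": 0.15},
    {"x": 0, "y": 0, "z": 0, "ax": 0, "ay": 0, "az": 0, "gripper": 0.15},
  ],
)

```text
time: 31.3
tool_pos: [0.506, 0.2344, 0.096]
orientation: [0.291, 0.644, -0.448, 0.547]
ft_force: [-0.8, -0.0, -0.5]
opening: 0.313
```

Request:
servo_tool(
  rows=[
    {"x": 0.001, "y": 0, "z": 0, "ax": 0, "ay": 0, "az": 0, "gripper": 0.15},
    {"x": 0.001, "y": 0, "z": 0, "ax": 0, "ay": 0, "az": 0, "gripper": 0.15},
    {"x": 0, "y": 0, "z": 0, "ax": 0, "ay": 0, "az": 0, "gripper": 0.15},
    {"x": 0, "y": 0, "z": 0, "ax": 0, "ay": 0, "az": 0, "gripper": 0.15},
    {"x": 0, "y": 0, "z": 0, "ax": 0, "ay": 0, "az": 0, "gripper": 0.15},
  ],
)

```text
time: 31.8
tool_pos: [0.5056, 0.2342, 0.0942]
orientation: [0.291, 0.644, -0.448, 0.547]
ft_force: [0.7, 0.4, 1.9]
opening: 0.309
```

Just touching. Let go.

Request:
servo_tool(
  rows=[
    {"x": 0, "y": 0, "z": 0, "ax": 0, "ay": 0, "az": 0, "gripper": 0.6},
    {"x": 0, "y": 0, "z": 0, "ax": 0, "ay": 0, "az": 0, "gripper": 0.6},
    {"x": -0.03, "y": 0, "z": 0, "ax": 0, "ay": 0, "az": 0, "gripper": 0.6},
    {"x": -0.05, "y": 0, "z": 0, "ax": 0, "ay": 0, "az": 0, "gripper": 0.6},
    {"x": -0.04, "y": 0, "z": 0, "ax": 0, "ay": 0, "az": 0, "gripper": 0.6},
  ],
)

```text
time: 32.3
tool_pos: [0.5336, 0.2481, 0.2121]
orientation: [0.291, 0.644, -0.448, 0.547]
ft_force: [0.5, 0.5, 0.4]
opening: 0.584
```

Request:
servo_tool(
  rows=[
    {"x": 0, "y": 0, "z": 0, "ax": 0, "ay": 0, "az": 0, "gripper": 0.6},
    {"x": 0, "y": 0, "z": 0, "ax": 0, "ay": 0, "az": 0, "gripper": 0.6},
    {"x": 0, "y": 0, "z": 0, "ax": 0, "ay": 0, "az": 0, "gripper": 0.6},
    {"x": 0, "y": 0, "z": 0, "ax": 0, "ay": 0, "az": 0, "gripper": 0.6},
    {"x": 0, "y": 0, "z": 0, "ax": 0, "ay": 0, "az": 0, "gripper": 0.6},
  ],
)

```text
time: 32.8
tool_pos: [0.5329, 0.2476, 0.209]
orientation: [0.29, 0.645, -0.449, 0.547]
ft_force: [0.8, 0.1, 0.4]
opening: 0.598
```

Request:
servo_tool(
  rows=[
    {"x": 0, "y": 0, "z": 0, "ax": 0, "ay": 0, "az": 0, "gripper": 0.6},
    {"x": 0, "y": 0, "z": 0, "ax": 0, "ay": 0, "az": 0, "gripper": 0.6},
    {"x": 0, "y": 0, "z": 0, "ax": 0, "ay": 0, "az": 0, "gripper": 0.6},
    {"x": 0, "y": 0, "z": 0, "ax": 0, "ay": 0, "az": 0, "gripper": 0.6},
    {"x": 0, "y": 0, "z": 0, "ax": 0, "ay": 0, "az": 0, "gripper": 0.6},
  ],
)

```text
time: 33.3
tool_pos: [0.5334, 0.248, 0.21]
orientation: [0.291, 0.644, -0.448, 0.547]
ft_force: [0.1, 0.8, -0.6]
opening: 0.601
```

Run:
```python
from h import *
p,d=grab("scene","s22")
p2,d2=grab("scene","s23");W=world("scene",d2)
cv2.imwrite("pics/s22c.png",np.hstack([cv2.resize(q[90:260,300:450,::-1],(400,453)) for q in(p,p2)]))
hs=cv2.cvtColor(p2,cv2.COLOR_RGB2HSV)
def rep(nm,r0,r1,c0,c1,s0):
    g=np.zeros((400,640),bool);g[r0:r1,c0:c1]=1;g&=(hs[...,1]>s0)&(hs[...,0]<16);q=W[g];print(nm,len(q),q.mean(0).round(3),"board",((q.mean(0)-BO)@E).round(3),((q.mean(0)-BO)@N).round(3),"z",np.percentile(q[:,2],[5,95]).round(3))
rep("pocket",155,187,402,432,115)
rep("box",215,247,360,400,90)
```

```text
pocket 348 [0.681 0.312 0.047] board 0.237 -0.008 z [0.001 0.056]
box 188 [0.66  0.013 0.025] board 0.085 -0.266 z [0.009 0.031]
```

View pics/s22c.png

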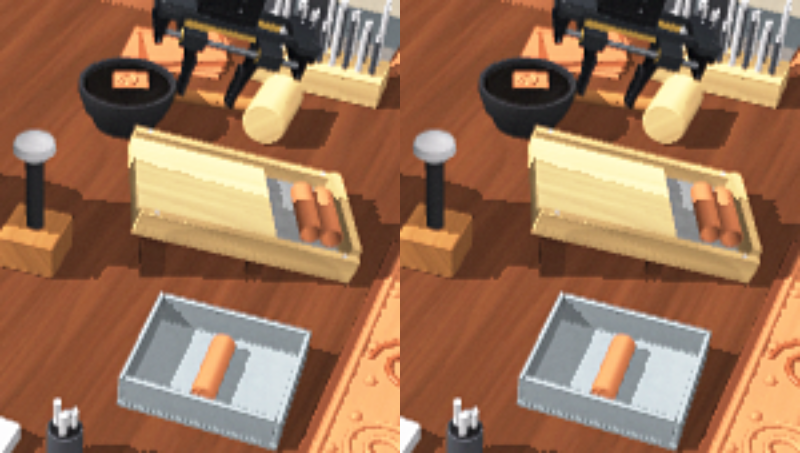

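View pics/s23.png

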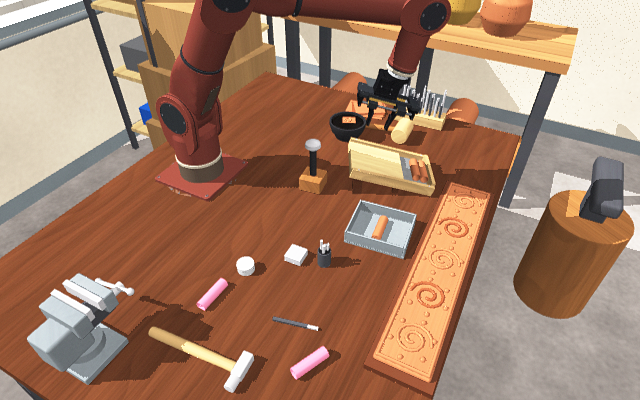

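Both round tubes rest in the pocket (scene (414,168) and (424,170)), the hammered one rests in the box (379,226), and everything else is where it was. Handing in.

Run:
```python
from rig import ctrl
print(ctrl.close_job())
```

```text
the job is handed in; nothing more can be done
None
```

The roll test is done and the job was handed in at about 33 s of the 72 s allowed; no verdict was reported.

- **Hammered tube:** the first tube stayed on the upper half of the deck for over half a second after I let it go. I then took it off and laid it in the middle of the truing box.
- **Round tubes:** I lowered the other two until they touched the deck (contact force about 2 and 4 N) and let them go. Both rolled down into the felt pocket by themselves.

**Last checks:** two pictures one after the other showed no movement. The two pocket tubes lie side by side, at about x = 0.24 m and y = -0.01 m in the board's frame. The tube in the box lies at about (0.66, 0.01) m, below the rim. By eye, the bystanders and the pink look-alikes are where they started, and the gripper is open and clear, about 12 cm above the board.

**What didn't go cleanly:**
- My first three move calls were refused because some row fields were missing; they moved nothing.
- My first plane fit of the deck came out wrong (55° slope). After I dropped the pixels with no depth reading it gave 15.1°.
- I felt no clear contact when I lowered the tube into the box, so it may have been let go a millimetre or two above the floor.

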